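# Load the sample carousel and run it under the height bar

### The job

Take the blue sample carousel off its sloping stand and lower it over the drive shaft and locating pin of the pulled-out loading tray, keeping hold of it until it is down on the shaft and sits flat and fully home. Then let go and push the tray in as far as it goes, so that the carousel passes under the yellow height bar without striking it. Leave the tube rack, the carton and the reagent bottle where they stand.

Things in the scene. Friction and masses are not known exactly. Their poses are not given: they have to be found in the camera images.
- carousel: Loose blue spoked wheel, about 0.28 kg, 120 mm in diameter, 8 mm thick, with ten vials round the rim (tops 22 mm above the underside) and a white hub (36 mm across, up to 27 mm). Origin: centre of the underside; z: its axis, out of the grip. In the underside a 14 mm bore, 24 mm deep, on the axis. At the start it lies on the stand, z 30 degrees from vertical, turned up to 0.6 rad from the stand's x.
- grip (a point): Middle of the carousel's black grip bar, on its axis, 44 mm above the underside; axes as the carousel's. The bar is 40 mm long (along x), 14 mm wide (along y) and runs from 27 to 56 mm above the underside.
- pin_slot (a point): Mouth of the carousel's slot for the locating pin, in the underside, 36 mm from the axis towards the carousel's +x, in that one arm only: a through slot 11 mm long (x) by 8 mm wide (y). Axes as the carousel's.
- stand: Fixed grey stand with a sloping face 150 x 130 mm, 30 degrees from level. Origin: centre of that face, 62 mm above the table, where the carousel's underside lies; z: the face's outward normal, leaning to the robot's side; x up the slope, y level. Two pegs, 10 mm thick and 12 mm high, hold the wheel's lower rim.
- seat (a point): The tray's round dark seat, 110 mm across: point on the drive-shaft axis, 38 mm above the table, where the carousel's underside rests when home (origins and axes then coincide). z up; x from the shaft to the pin; the tray slides in along -y and this point moves with it. The steel shaft is 12 mm in diameter and stands 22 mm above the seat, the top 5 mm tapered.
- pin (a point): Foot of the brass locating pin, on the seat's level, 36 mm from the shaft towards the seat's +x: 6 mm in diameter, 13 mm high, the top 4 mm tapered. Moves with the tray; axes as the seat's.
- push_tab (a point): Centre of the outer face of the tray's green upright tab (70 mm wide along x, 6 mm thick, from 34 to 87 mm above the table; this point 65 mm), 100 mm from the shaft towards the seat's +y. Push it along the seat's -y to slide the tray in. Moves with the tray; axes as the seat's.
- tray (a joint): Position of the loading tray, in m: 0 pulled fully out, 0.14 fully in against its stop (a start is between 0 and 0.02). It slides with about 3 N of friction and stays where it is left.
- gate: Fixed yellow height bar, 12 x 12 mm, along x, on two posts 184 mm apart; underside 100 mm and top 112 mm above the table. A carousel fully home (top 56 mm above the seat) passes 6 mm beneath it. Origin: on the table under the bar's middle; the tray slides under it along its -y. Tray fully out: bar 95 mm from the shaft; fully in: the shaft is 45 mm beyond it.
- tube_rack: Bystander: black rack with four capped tubes, 45 x 100 x 90 mm, origin at the centre of its underside. Not to be moved.
- carton: Bystander: white carton 50 x 35 x 80 mm, origin at the centre of its underside. Not to be moved.
- reagent_bottle: Bystander: reagent jar with a blue cap, 48 mm in diameter, 95 mm high, origin at the centre of its underside. Not to be moved.

How it is judged:
On the way, in this order (a step that is already met when the one before it is completed fails the run):
1. the carousel is lowered over the shaft while still held by the fingers: underside within 12 mm of the seat, on the shaft's axis within 4 mm (z of carousel in the frame of seat below 0.012 m and horizontal distance between carousel and seat below 0.004 m and contact force between the fingers and carousel above 1 N), for 0.05 s.
2. the carousel sits fully home on shaft and pin, let go, with the tray still pulled out (less than 50 mm in) (z of carousel in the frame of seat between -0.003 and 0.003 m and horizontal distance between carousel and seat below 0.003 m and angle between the x axis of carousel and the x axis of seat, either way round below 0.06 rad and angle between the z axis of carousel and the z axis of seat, either way round below 0.04 rad and value of joint tray below 0.05 m and contact force between the fingers and carousel below 0.3 N), for 0.2 s.
3. the tray is fully in (at least 135 mm) with the carousel still home on it (z of carousel in the frame of seat between -0.003 and 0.003 m and horizontal distance between carousel and seat below 0.003 m and angle between the x axis of carousel and the x axis of seat, either way round below 0.06 rad and angle between the z axis of carousel and the z axis of seat, either way round below 0.04 rad and value of joint tray above 0.135 m), for 0.2 s.
At the end, for the whole second after the job is handed in: The carousel lies fully home on the tray's seat (height within 3 mm, centre within 3 mm, turned less than 0.06 rad and tilted less than 0.04 rad from it), the tray is at least 135 mm in, everything is at rest, the robot is clear of it, and the bystanders stand where they were (within 20 mm) (all of step 3 and linear speed of carousel below 0.02 m/s and contact force between each of the arm, the fingers and carousel below 0.3 N); the robot touches nothing.
It fails at once if the carousel strikes the height gate (more than 2 N) (contact force between carousel and gate above 2 N).
It fails at once if a bystander is moved by more than 20 mm (distance of any of tube_rack, carton, reagent_bottle from where it was at the start of the episode above 0.02 m).
It also fails if it takes over 48 s, if anything falls off the work surface, if the arm or the gripper's body presses on something with over 40 N, if the wrist force passes 120 N, or if a joint passes its speed limit or range.

### The arm

A 6-joint arm with a two-finger parallel gripper is mounted at the origin on the work surface. World frame = base frame: x ahead of the robot, y to its left, z up, the work surface at z = 0. Lengths are in m, angles in rad, forces in N, time in s.
With the tool pointing down it reaches from about 0.25 to 0.775 m from the base axis. Payload 4 kg.
Tool frame: the origin (TCP) lies midway between the tips of the shut fingers; the grasp point (between the pads) lies 19 mm behind it (robot.pinch_z is the distance from the TCP to the grasp point, in m); x points along the fingers, y is the direction in which the jaws open and shut, and the axes are right-handed (so a half turn about x gives the same grasp; the last joint's range is limited). The gripper opens to 94 mm and grips with 3 to 60 N. Pads are 16 mm wide; open, the fingers measure 119 mm over their backs; the gripper's body (75 mm by 177 mm) begins 78 mm behind the grasp point.
Start: joints at [1.16, 0.087, 1.371, -0, 1.684, -0.103], TCP at [0.167, 0.524, 0.206] pointing down, gripper open.
Joint ranges: [-3.1, 3.1], [-0.76, 2.03], [0.27, 2.55], [-1.08, 4.22], [0.17, 2.65], [-2.57, 2.57]. Speed limits (rad/s): [2.79, 2.79, 3.14, 3.14, 3.14, 3.14].

### API

Orientations are given as [roll, pitch, yaw] about the fixed x, y, z axes, in that order (R = Rz(yaw) Ry(pitch) Rx(roll)).
In Python, from bench import robot, imaging gives the robot as it stands. The module is installed in compiled form; this text tells all that it offers.
- The arm moves only by the tool drive_tool, never from a script. Its argument "commands" is a list that holds one entry, the list of rows, each a list of 4 numbers: the shift along the tool's x, y, z as a fraction of full scale, then the turn about the tool's x as a fraction of full scale. A call has 1 to 20 rows; each row shifts and turns the commanded pose from where the row before left it, along the tool's axes as they then stand; what a row does not reach is not made up. Full scale, the value 1, is 0.25 m for a shift and 360 degrees for a turn. A row lasts 1/10 s, in which the tool goes at most 50 mm and 8.59 degrees, less where a joint would pass 70% of its speed; a pose out of reach is approached as far as the arm can. A call with a number of a shift or a turn outside -1 to 1 is refused whole. A call with a gripper value outside its range is refused whole. "grip" is the opening, from 0 (shut) to 1 (fully open), set as the call begins (left out, the last holds). The fingers move at their own pace and stop on an object; the grip force is fixed at half the most. Time passes only in rows, so rows that do not move let the fingers close. It gives the time, the measured TCP pose, the force and the opening at its end, in the units of the state.
- robot.get_obs(): the state, without advancing time (a new reading comes with each control period).
- imaging.snapshot(name): name is "scene" or "top"; returns a dict with "pixels" (384x512x3 uint8, red, green, blue), "z_map" (384x512 float32, m along the optical axis (not along the pixel's ray), 0 where there is no reading), "mtx" (3x3 intrinsics, pixels), "k1" (the pictures are not rectified: a ray, as slopes to the right and down, at radius r is drawn at 1 + k1 r^2 times it, then the intrinsics apply), "extrinsics" (4x4, takes a point from world to camera coordinates). Camera axes: x right, y up, looking along -z (the intrinsics and any distortion apply to the point x, -y, -z); pixel columns grow to the right and rows downward; lengths in m; the calibration is good to about 2 mm. A picture is of the moment at which its call begins.
- robot.close_job(): hands the job in, once; it reports no verdict.
The state is a dict: "time": time; "joint_positions": joint angles; "qvel": joint speeds; "joint_torque": joint torques, N m; "tool_pos": TCP position; "ee_rot": TCP orientation; "wrist_force": force on the tool from outside, world axes, zero at the start; "wrist_torque": the same for the moment, N m; "width": finger opening in m.
Only numpy, scipy, OpenCV 4.12 (cv2) and the standard library are available. Lean on these libraries where they do the work, as an engineer would, in place of code of your own. Each camera call takes 0.05 s, during which the arm holds its last target.

## Working session

There is one attempt and no reset: what is moved stays moved. The work goes in short steps, Python scripts to look and compute and a tool call to move; the robot and the scene stay as the last step left them, time stands still between calls to the robot, and variables do not carry over. Pictures are saved under pics/ and viewed, and the job is handed in when it is done.

Besides the shell and the picture viewer there is one more tool, called after "Call:" as name(argument=value, ...) on one line, values as JSON. drive_tool: Moves the arm, as the interface text tells. Shift numbers are shares of 0.25 m and turn numbers shares of 360 degrees, none past 1 either way. Its arguments: {"type":"object","properties":{"commands":{"type":"array","items":{"type":"array","items":{"type":"array","items":{"type":"number","minimum":-1,"maximum":1}}}},"grip":{"type":"number"}},"required":["commands"]}

```bash
mkdir -p pics; cat > h.py <<'E'
import numpy as np, cv2
from bench import robot, imaging
def snap(n,tag):
    s=imaging.snapshot(n); cv2.imwrite(f'pics/{tag}.png',cv2.cvtColor(s['pixels'],cv2.COLOR_RGB2BGR)); np.savez(f'{tag}.npz',**s); return s
def cloud(s):
    z=s['z_map']; h,w=z.shape; K=s['mtx']
    u,v=np.meshgrid(np.arange(w),np.arange(h))
    d=np.array([float(s['k1']),0,0,0])
    p=cv2.undistortPoints(np.stack([u,v],-1).reshape(-1,1,2).astype(float),K,d).reshape(h,w,2)
    c=np.stack([p[...,0]*z,-p[...,1]*z,-z],-1)
    E=s['extrinsics']; return (c-E[:3,3])@E[:3,:3]
def proj(s,P):
    E=s['extrinsics'];c=np.atleast_2d(P)@E[:3,:3].T+E[:3,3]
    xy=c[:,:2]/-c[:,2:]*[1,-1]; r2=(xy**2).sum(1,keepdims=True); xy=xy*(1+float(s['k1'])*r2)
    K=s['mtx'];return xy*[K[0,0],K[1,1]]+[K[0,2],K[1,2]]
E
python3 - <<'E'
from h import *
for n in('scene','top'):
    s=snap(n,n+'0'); print(n,s['mtx'],s['k1'],s['extrinsics'])
print(robot.get_obs(), robot.pinch_z)
E
```

```text
scene [[437.40555911   0.         264.65019884]
 [  0.         437.40555911 191.33633434]
 [  0.           0.           1.        ]] 0.058029055760395895 [[ 0.73469394  0.67831174 -0.01086308 -0.53614349]
 [-0.42926384  0.47722512  0.76680424  0.06826392]
 [ 0.52531645 -0.5587033   0.64178911 -1.39509084]
 [ 0.          0.          0.          1.        ]]
top [[374.41056897   0.         258.73167042]
 [  0.         374.41056897 187.57647889]
 [  0.           0.           1.        ]] -0.08807878770122257 [[ 0.00575903 -0.99988275 -0.01418851  0.18459414]
 [ 0.98610177  0.00332254  0.16610916 -0.57724953]
 [-0.16604255 -0.01494794  0.98600529 -0.85611314]
 [ 0.          0.          0.          1.        ]]
{'time': 0.1, 'joint_positions': array([ 1.15988537e+00,  8.78408394e-02,  1.37206543e+00, -2.21182062e-05,
        1.68357469e+00, -1.03105309e-01]), 'qvel': array([ 2.96186972e-04, -2.22955339e-03, -1.83239523e-03, -2.14888211e-03,
        3.59072942e-05,  9.05758911e-04]), 'joint_torque': array([ 1.50386633e-03, -3.41256702e+01, -3.03300297e+01,  7.19020329e-02,
        3.04406835e-02, -7.53851509e-05]), 'tool_pos': array([0.16645571, 0.52370661, 0.20446233]), 'ee_rot': array([-1.66226087,  1.56890789, -1.97006899]), 'wrist_force': array([-0.82961716,  0.39033131, -0.02689218]), 'wrist_torque': array([-0.06103454,  0.03412392,  0.03462744]), 'width': 0.09429148716087458} 0.0188
```

View pics/scene0.png

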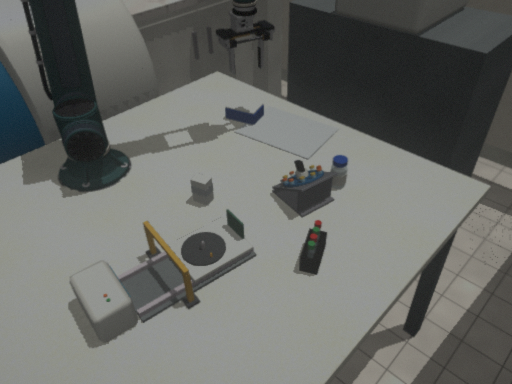

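View pics/top0.png

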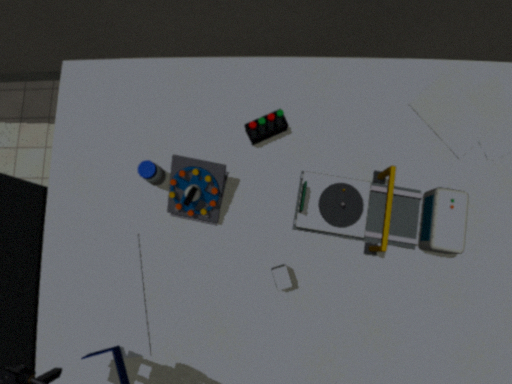

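The scene picture shows the carousel on its stand at about (305,180), the seat at (203,248) and the yellow gate at (170,260). In the top picture the carousel is at (195,193), the seat at (341,205) with its pin near (343,187), the tab at (303,197) and the gate at (389,207). Next I zoom in and take depth.

```bash
python3 - <<'E'
from h import *
import cv2
t=cv2.imread('pics/top0.png'); s=cv2.imread('pics/scene0.png')
a=cv2.resize(t[145:235,155:245],(540,540),interpolation=cv2.INTER_CUBIC); cv2.imwrite('pics/za.png',a)
b=cv2.resize(t[155:260,285:425],(800,600),interpolation=cv2.INTER_CUBIC); cv2.imwrite('pics/zb.png',b)
c=cv2.resize(s[150:215,265:350],(785,600),interpolation=cv2.INTER_CUBIC); cv2.imwrite('pics/zc.png',c)
d=dict(np.load('top0.npz')); P=cloud(d)
e=dict(np.load('scene0.npz')); Q=cloud(e)
for (u,v) in [(195,193),(190,195),(341,205),(330,195),(343,187),(303,197),(389,207),(267,128),(281,278),(150,170),(300,100),(172,160),(220,215)]: print('top',u,v,P[v,u].round(4))
for (u,v) in [(203,248),(300,167),(305,180),(236,224),(170,260),(260,300)]: print('sc',u,v,Q[v,u].round(4))
E
```

```text
top 195 193 [0.5566 0.3344 0.0884]
top 190 195 [0.5481 0.3409 0.1137]
top 341 205 [ 0.5337 -0.0092  0.0569]
top 330 195 [0.5606 0.0131 0.0379]
top 343 187 [ 0.5806 -0.0195  0.0374]
top 303 197 [0.5484 0.0844 0.0867]
top 389 207 [ 0.5225 -0.106   0.1131]
top 267 128 [0.7287 0.1675 0.0443]
top 281 278 [0.3647 0.1354 0.0809]
top 150 170 [0.6094 0.4412 0.0961]
top 300 100 [ 8.226e-01  7.910e-02 -8.000e-04]
top 172 160 [0.6343 0.391  0.0923]
top 220 215 [0.5138 0.2852 0.0031]
sc 203 248 [ 0.5418 -0.018   0.0448]
sc 300 167 [0.5576 0.3336 0.1042]
sc 305 180 [0.5931 0.3127 0.089 ]
sc 236 224 [0.5611 0.0777 0.0697]
sc 170 260 [ 0.4837 -0.0798  0.009 ]
sc 260 300 [ 0.7275 -0.0132  0.0023]
```

View pics/za.png

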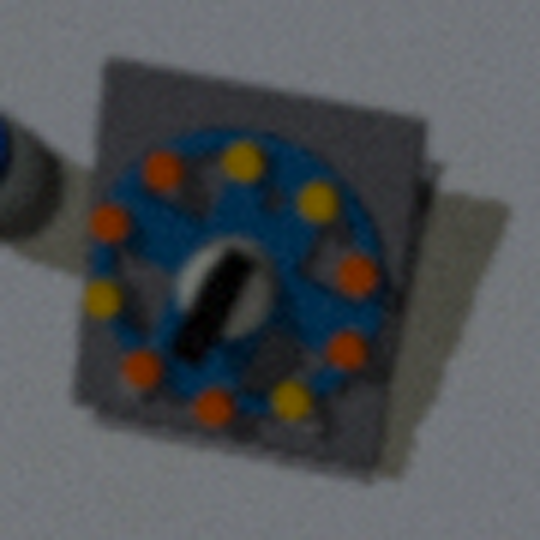

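View pics/zb.png

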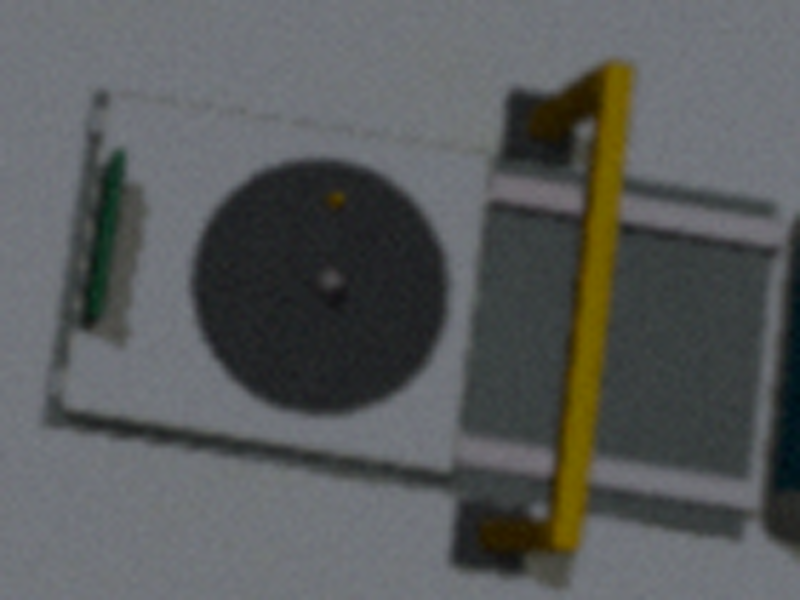

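View pics/zc.png

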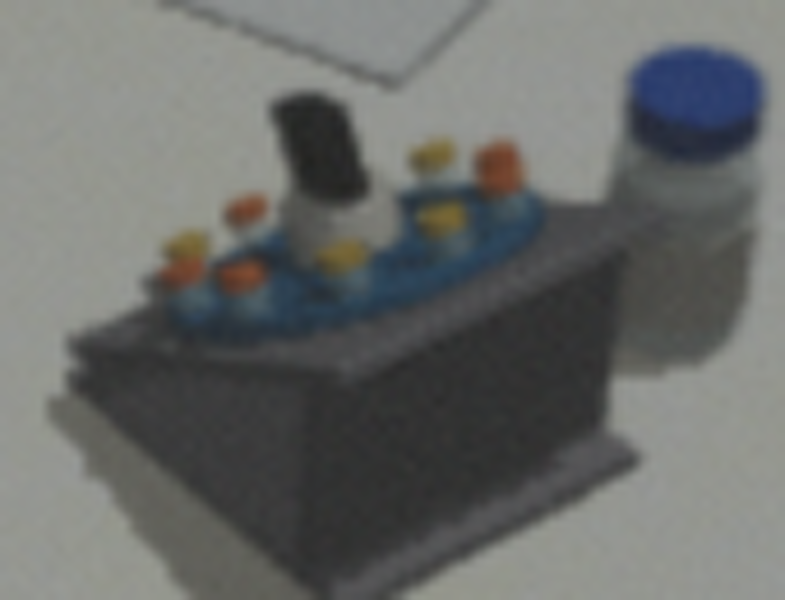

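```bash
cat > m.py <<'E'
from h import *
from scipy.optimize import least_squares
d=dict(np.load('top0.npz')); P=cloud(d); e=dict(np.load('scene0.npz')); Q=cloud(e)
allP=np.vstack([P.reshape(-1,3),Q.reshape(-1,3)]); col=np.vstack([d['pixels'].reshape(-1,3),e['pixels'].reshape(-1,3)]).astype(int)
src=np.r_[np.zeros(P.size//3),np.ones(Q.size//3)]
ok=np.isfinite(allP).all(1)&(np.r_[d['z_map'].ravel(),e['z_map'].ravel()]>0)
# table check
for k in (0,1):
    m=ok&(src==k)&(allP[:,0]>.3)&(allP[:,0]<.8)&(abs(allP[:,1])<.5)&(abs(allP[:,2])<.01); print('table z',k,np.median(allP[m,2]))
C0=np.array([.565,.33,.062])
near=ok&(np.hypot(*(allP[:,:2]-C0[:2]).T)<.11)&(allP[:,2]>.012)
# plane: normal yaw search w/ 30deg, grey stand points; RANSAC-ish on lower mode
grey=near&(np.ptp(col,axis=1)<25)
for k in (0,1):
    X=allP[grey&(src==k)]
    rng=np.random.default_rng(0);best=(0,)
    for i in range(3000):
        a=X[rng.choice(len(X),3,False)]; n=np.cross(a[1]-a[0],a[2]-a[0]); 
        if np.linalg.norm(n)<1e-5: continue
        n/=np.linalg.norm(n); n*=np.sign(n[2])
        if abs(n[2]-.866)>.06: continue
        c=(abs((X-a[0])@n)<.003).sum()
        if c>best[0]: best=(c,n,a[0])
    c,n,a=best; I=X[abs((X-a)@n)<.003]; cen=I.mean(0); n=np.linalg.svd(I-cen)[2][2]; n*=np.sign(n[2])
    print('stand',k,c,len(X),n.round(3),np.degrees(np.arccos(n[2])),'yaw up',np.degrees(np.arctan2(-n[1],-n[0])),cen.round(4))
# seat
for k,R in ((0,P),(1,Q)):
    im=(d if k==0 else e)['pixels'].astype(int)
    m=(np.hypot(R[...,0]-.534,R[...,1]+.009)<.07)&(abs(R[...,2]-.038)<.006)&(im.max(2)<75)&(np.ptp(im,axis=2)<25)
    x=R[m]; print('disc',k,m.sum(),x.mean(0).round(4),(x.max(0)+x.min(0))/2, np.sqrt(m.sum()))
    g=(im[...,0]>im[...,2]+50)&(im[...,0]>90)&(abs(R[...,2]-.11)<.012)&(abs(R[...,1]+.1)<.06)
    y=R[g]; c=y.mean(0); v=np.linalg.svd((y-c)[:,:2])[2][0]; print(' bar',g.sum(),c.round(4),np.degrees(np.arctan2(v[1],v[0])), y.min(0),y.max(0))
    gr=(im[...,1]>im[...,0]+15)&(im[...,1]>im[...,2]+5)&(np.hypot(R[...,0]-.55,R[...,1]-.08)<.06)&(R[...,2]>.04)
    y=R[gr]; c=y.mean(0); v=np.linalg.svd((y-c)[:,:2])[2][0]; print(' tab',gr.sum(),c.round(4),np.degrees(np.arctan2(v[1],v[0])))
    pn=(im[...,0]>im[...,2]+25)&(np.hypot(R[...,0]-.534,R[...,1]+.009)<.055)
    vv,uu=np.nonzero(pn); print(' pin px',uu.mean(),vv.mean(),len(uu))
E
python3 m.py
```

```text
table z 0 0.00020716735526636818
table z 1 0.0007088401130647623
stand 0 1410 1999 [-0.489  0.099  0.866] 29.96217876612516 yaw up -11.451660636569905 [0.5771 0.3346 0.0673]
stand 1 303 1395 [-0.479  0.1    0.872] 29.317809055881774 yaw up -11.828753996302463 [0.5979 0.3179 0.0817]
disc 0 1528 [ 0.5363 -0.0121  0.038 ] [ 0.52837025 -0.01236901  0.03806186] 39.08964057138413
 bar 394 [ 0.5198 -0.1052  0.1118] 170.76906687923983 [ 0.4272111  -0.12563118  0.10689266] [ 0.61723609 -0.08597493  0.11580594]
 tab 73 [0.5509 0.0842 0.0861] 170.3650414270665
 pin px 343.0 189.5 6
disc 1 1093 [ 0.5384 -0.0163  0.0385] [ 0.53709846 -0.01413553  0.03834781] 33.06055050963308
 bar 319 [ 0.5288 -0.1082  0.1124] -9.330364559450985 [ 0.42588159 -0.12651181  0.10696976] [ 0.61850345 -0.0875185   0.11581965]
 tab 26 [0.5532 0.0813 0.0873] -9.50024862148117
 pin px 210.66666666666666 254.55555555555554 9
```

```bash
cat > m2.py <<'E'
from h import *
from scipy.optimize import least_squares
sys_yaw=np.radians(-11.5)
th=np.radians(30)
up=np.array([np.cos(th)*np.cos(sys_yaw),np.cos(th)*np.sin(sys_yaw),np.sin(th)])
yl=np.array([-np.sin(sys_yaw),np.cos(sys_yaw),0]); n=np.cross(up,yl)
for tag in ('top0','scene0'):
    d=dict(np.load(tag+'.npz')); P=cloud(d); im=d['pixels'].astype(int)
    o=np.array([.57,.33,.062])
    L=(P-o)@np.stack([up,yl,n],1)
    near=np.hypot(L[...,0],L[...,1])<.09
    # face offset
    grey=near&(np.ptp(im,axis=2)<25)&(abs(L[...,2])<.012)
    off=np.median(L[...,2][grey]); print(tag,'face off',off)
    h=L[...,2]-off
    bar=near&(np.hypot(L[...,0],L[...,1])<.05)&(h>.049)&(h<.062)
    x=L[bar]; c=x.mean(0);v=np.linalg.svd((x-c)[:,:2],full_matrices=False)[2][0]; v*=np.sign(v[0])
    print(' bar',bar.sum(),c,np.degrees(np.arctan2(v[1],v[0])),np.median(h[bar]), 'extent',np.ptp((x-c)[:,:2]@v))
    cap=near&((im[...,0]-im[...,2])>35)&(h>.012)&(h<.03)
    k,lab,st,ce=cv2.connectedComponentsWithStats(cap.astype(np.uint8))
    pts=[]
    for i in range(1,k):
        if st[i,4]>=4:
            q=L[lab==i].mean(0); pts.append(q)
    pts=np.array(pts)
    blue=near&((im[...,2]-im[...,0])>20)&(h>.003)&(h<.014); b=L[blue]
    f=lambda p:np.hypot(pts[:,0]-p[0],pts[:,1]-p[1])-p[2]
    r=least_squares(f,[0,0,.05]); print(' vials',len(pts),r.x,np.abs(r.fun).max())
    a=np.degrees(np.arctan2(pts[:,1]-r.x[1],pts[:,0]-r.x[0])); print(np.sort(a).round(0), 'phase',np.degrees(np.angle(np.exp(1j*np.radians(a)*10).mean()))/10)
    print(' blue extents',(b.max(0)+b.min(0))/2,np.ptp(b,axis=0))
    w=near&(im.min(2)>60)&(np.ptp(im,axis=2)<30)&(h>.02)&(h<.032)&(np.hypot(L[...,0]-r.x[0],L[...,1]-r.x[1])<.03)
    print(' hub',L[w].mean(0),w.sum())
    print(' world centre', o+np.c_[up,yl,n]@np.array([r.x[0],r.x[1],off]), 'bar top', P[bar].mean(0))
    # height-over-face slot image, rectified top at h=8mm
    G=200;g=np.linspace(-.065,.065,G); A,B=np.meshgrid(g,g) # rows: up decreasing, cols: -y
    pts3=o+ (r.x[0]-A.T[...,None].transpose(0,1,2)*0-B[...,None])*up+(r.x[1]-A[...,None])*yl+(off+.008)*n
    uv=proj(d,pts3.reshape(-1,3)).reshape(G,G,2).astype(np.float32)
    w=cv2.remap(d['pixels'],uv[...,0],uv[...,1],cv2.INTER_CUBIC)
    cv2.imwrite(f'pics/rect_{tag}.png',cv2.cvtColor(cv2.resize(cv2.convertScaleAbs(w,alpha=1.6),(400,400)),cv2.COLOR_RGB2BGR))
E
python3 m2.py; python3 -c "
import cv2,numpy as np
cv2.imwrite('pics/rect.png',np.hstack([cv2.imread(f'pics/rect_{t}0.png') for t in('top','scene')]))"
```

```text
top0 face off 0.0017298110642868562
 bar 100 [-0.0001006   0.00908625  0.0570463 ] -16.36989637436465 0.05553929872418191 extent 0.038780842522833064
 vials 10 [-0.0016961   0.00906455  0.05236712] 0.0005118177390014966
[-145. -108.  -72.  -36.    0.   35.   71.  108.  145.  179.] phase -0.19737601193251458
 blue extents [-0.00128032  0.00865989  0.01014323] [0.11752573 0.11609192 0.01049163]
 hub [0.00024179 0.01433283 0.02868721] 46
 world centre [0.56952026 0.33934786 0.06265001] bar top [0.5437756  0.34460781 0.11135324]
scene0 face off 0.0025512809355200906
 bar 32 [0.0019339  0.00442347 0.05666602] -13.556108109261212 0.05472861790818753 extent 0.04257873115827854
 vials 7 [0.00013749 0.00725311 0.05158574] 0.0020929579599466563
[-126.  -74.  -36.   -0.   52.  107.  179.] phase -0.7079806390805268
 blue extents [0.00285354 0.00523978 0.01106251] [0.11381486 0.10885615 0.01064025]
 hub [0.00538385 0.00100606 0.02741625] 43
 world centre [0.57031268 0.33733809 0.06427822] bar top [0.54475886 0.33964945 0.11204116]
```

View pics/rect.png

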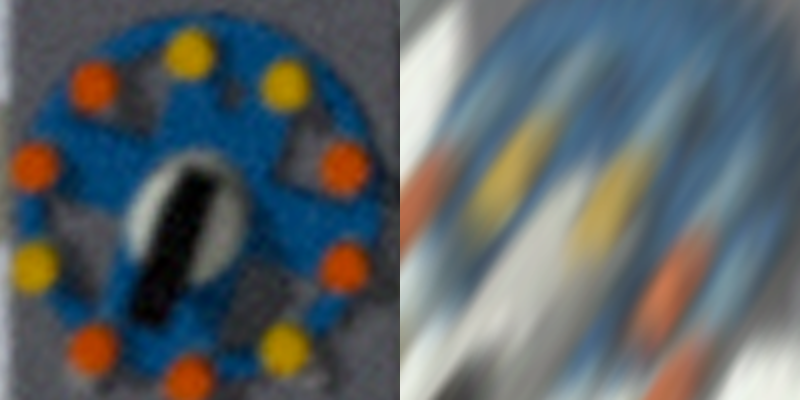

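The rectified top view (left half) shows the slot's dark mark at (230,95), up-slope and to the right of the hub. The two caps on either side of it are at (190,55) and (287,85). That puts the turn at about -18° from the stand's x. Next I work out the approach.

```bash
cat >> h.py <<'E'
from scipy.spatial.transform import Rotation as Ro
def toolR(o): return Ro.from_euler('xyz',o['ee_rot']).as_matrix()
def plan(pos,jaw=None):
    o=robot.get_obs(); R=toolR(o); print('t',o['time'],'tcp',o['tool_pos'].round(4),'w',round(o['width'],4),'F',o['wrist_force'].round(2),'q',o['joint_positions'].round(2))
    print('x',R[:,0].round(3)); j=np.degrees(np.arctan2(R[1,1],R[0,1])); print('jaw deg',j)
    if pos is not None: dd=np.array(pos)-o['tool_pos']; print('units',(R.T@dd/.25).round(4),'m',dd.round(4),(R.T@dd).round(4))
    if jaw is not None:
        a=(jaw-j+90)%180-90; print('turn about tool x (deg)',-a*np.sign(-R[2,0])*1, 'units',-a/360)
E
python3 - <<'E'
from h import *
plan([.547,.343,.14],59)
E
```

```text
t 0.1 tcp [0.1665 0.5237 0.2045] w 0.0943 F [-0.83  0.39 -0.03] q [ 1.16  0.09  1.37 -0.    1.68 -0.1 ]
x [-0.001 -0.002 -1.   ]
jaw deg 72.36390335480556
units [ 0.258  -0.2272  1.6697] m [ 0.3805 -0.1807 -0.0645] [ 0.0645 -0.0568  0.4174]
turn about tool x (deg) 13.363903354805558 units 0.03712195376334877
```

Call:
drive_tool(commands=[[[0.0,-0.019,0.14,0],[0.0,-0.019,0.14,0],[0.0,-0.019,0.14,0],[0.0,-0.019,0.14,0],[0.0,-0.019,0.14,0],[0.0,-0.019,0.14,0],[0.0,-0.019,0.14,0],[0.0,-0.019,0.14,0],[0.02,-0.019,0.14,0],[0.02,-0.019,0.14,0],[0.02,-0.019,0.14,0],[0.02,-0.019,0.13,0],[0,0,0,0.0186],[0,0,0,0.0185],[0,0,0,0],[0,0,0,0]]], grip=0.43)

```text
time: 1.7
tool_pos: [0.547, 0.3433, 0.185]
ee_rot: [-2.155, 1.57, -2.693]
wrist_force: [0.7, -0.1, -0.7]
width: 0.0404
```

```bash
python3 - <<'E'
from h import *
plan([.547,.343,.089],59)
s=snap('top','t1'); snap('scene','s1')
t=cv2.imread('pics/t1.png')[130:250,120:280]; u=cv2.imread('pics/s1.png')[90:220,220:380]
cv2.imwrite('pics/z1.png',np.hstack([cv2.resize(t,(400,300)),cv2.resize(u,(400,300))]))
E
```

```text
t 1.7 tcp [0.547  0.3433 0.185 ] w 0.0404 F [ 0.74 -0.05 -0.73] q [ 0.47  0.31  1.15  0.    1.68 -0.56]
x [-0.001 -0.    -1.   ]
jaw deg 59.15053855181317
units [ 0.384  -0.0008  0.0007] m [-0.     -0.0003 -0.096 ] [ 0.096  -0.0002  0.0002]
turn about tool x (deg) 0.15053855181317033 units 0.00041816264392547314
```

View pics/z1.png

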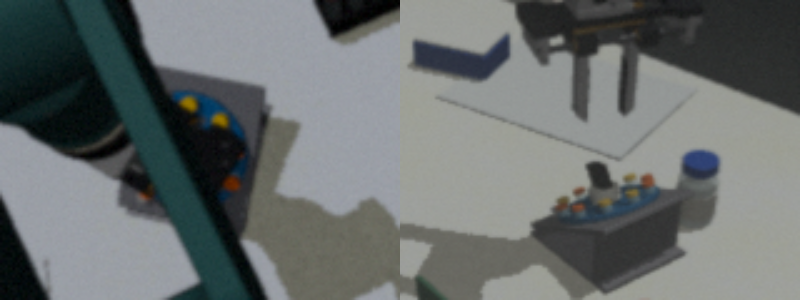

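The fingers are straddling above the bar: in the scene half they are at (580,100) and (628,95), with the bar at (600,178). I lower the tool now.

Call:
drive_tool(commands=[[[0.1,0,0,0],[0.1,0,0,0],[0.08,0,0,0],[0.03,0,0,0],[0,0,0,0]]])

```text
time: 2.3
tool_pos: [0.5463, 0.3431, 0.1066]
ee_rot: [-2.138, 1.568, -2.678]
wrist_force: [1.3, -0.4, 0.0]
width: 0.0404
```

```bash
python3 - <<'E'
from h import *
plan([.547,.343,.089],59)
snap('scene','s2')
cv2.imwrite('pics/z2.png',cv2.resize(cv2.imread('pics/s2.png')[130:220,250:370],(800,600),interpolation=cv2.INTER_CUBIC))
E
```

```text
t 2.3 tcp [0.5463 0.3431 0.1066] w 0.0404 F [ 1.33 -0.4   0.05] q [ 0.47  0.34  1.27  0.    1.54 -0.56]
x [-0.003 -0.001 -1.   ]
jaw deg 59.064685141563
units [0.0704 0.0011 0.0028] m [ 0.0007 -0.0001 -0.0176] [0.0176 0.0003 0.0007]
turn about tool x (deg) 0.06468514156298966 units 0.00017968094878608237
```

View pics/z2.png

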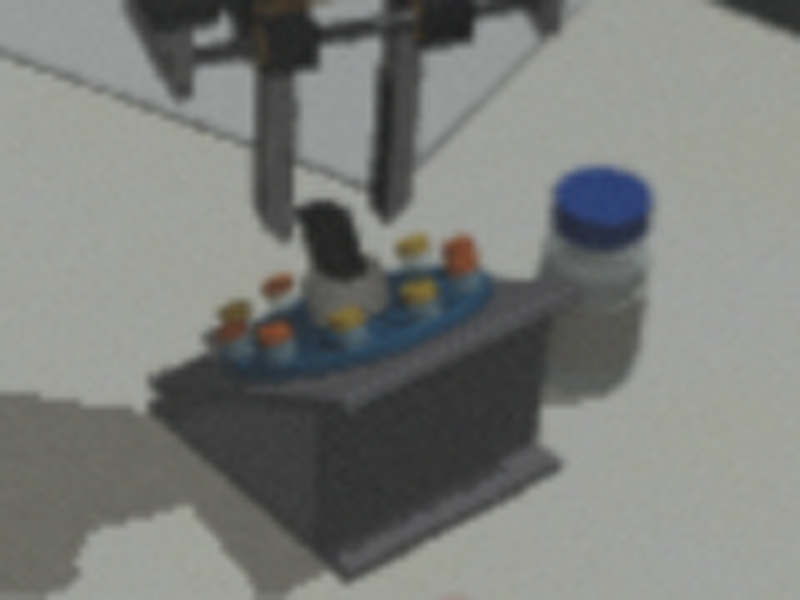

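The fingers straddle the bar, with tips at about (285,240) and (390,215) and the bar between them at (330,240). I lower another 17 mm, then close.

Call:
drive_tool(commands=[[[0.035,0,0,0],[0.033,0,0,0],[0,0,0,0]]])

```text
time: 2.65
tool_pos: [0.5466, 0.343, 0.0897]
ee_rot: [-2.157, 1.569, -2.698]
wrist_force: [0.4, -0.6, -0.8]
width: 0.0404
```

Call:
drive_tool(commands=[[[0,0,0,0],[0,0,0,0],[0,0,0,0],[0,0,0,0],[0,0,0,0]]], grip=0)

```text
time: 3.15
tool_pos: [0.5473, 0.3434, 0.0922]
ee_rot: [1.29, 1.57, 0.75]
wrist_force: [-2.8, -1.9, 3.4]
width: 0.0164
```

```bash
python3 - <<'E'
from h import *
plan(None)
snap('scene','s3')
cv2.imwrite('pics/z3.png',cv2.resize(cv2.imread('pics/s3.png')[130:220,250:370],(800,600),interpolation=cv2.INTER_CUBIC))
E
```

```text
t 3.15 tcp [0.5473 0.3434 0.0922] w 0.0164 F [-2.78 -1.9   3.41] q [ 0.47  0.34  1.29  0.    1.51 -0.56]
x [ 0.001  0.001 -1.   ]
jaw deg 59.01391429483169
```

View pics/z3.png

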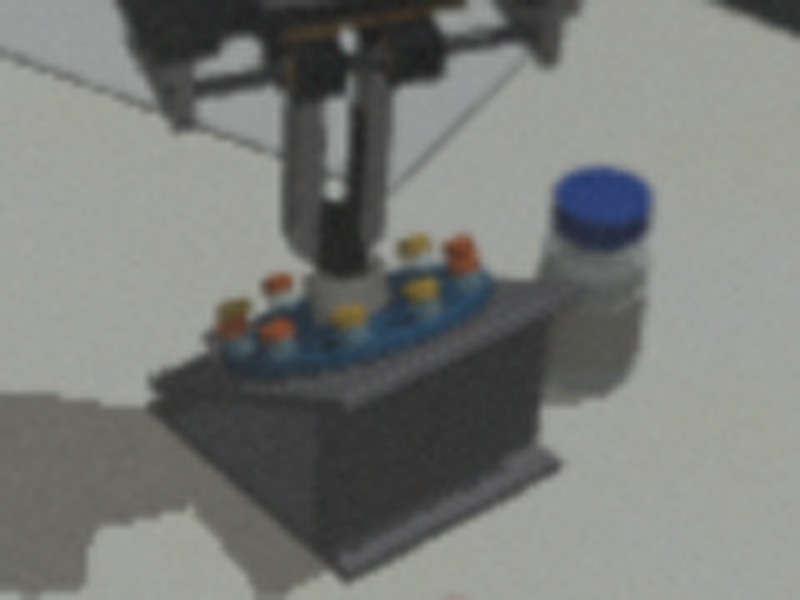

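The fingers are on the bar, seen at (345,235), with an opening of 16.4 mm. I lift.

Call:
drive_tool(commands=[[[-0.02,0,0,0],[-0.04,0,0,0],[-0.06,0,0,0],[-0.08,0,0,0],[-0.1,0,0,0],[-0.1,0,0,0],[0,0,0,0],[0,0,0,0]]])

```text
time: 4.0
tool_pos: [0.5475, 0.3433, 0.1913]
ee_rot: [0.739, 1.57, 0.198]
wrist_force: [-0.3, -0.2, -3.8]
width: 0.0139
```

```bash
python3 - <<'E'
from h import *
plan([.40,.28,.15],80.7)
snap('scene','s4')
cv2.imwrite('pics/z4.png',cv2.resize(cv2.imread('pics/s4.png')[90:210,230:390],(800,600),interpolation=cv2.INTER_CUBIC))
E
```

```text
t 4.0 tcp [0.5475 0.3433 0.1913] w 0.0139 F [-0.29 -0.15 -3.84] q [ 0.47  0.31  1.14 -0.    1.69 -0.56]
x [ 0.001  0.    -1.   ]
jaw deg 58.99378836518134
units [ 0.1644 -0.5209 -0.3755] m [-0.1475 -0.0633 -0.0413] [ 0.0411 -0.1302 -0.0939]
turn about tool x (deg) -21.706211634818658 units -0.06029503231894072
```

View pics/z4.png

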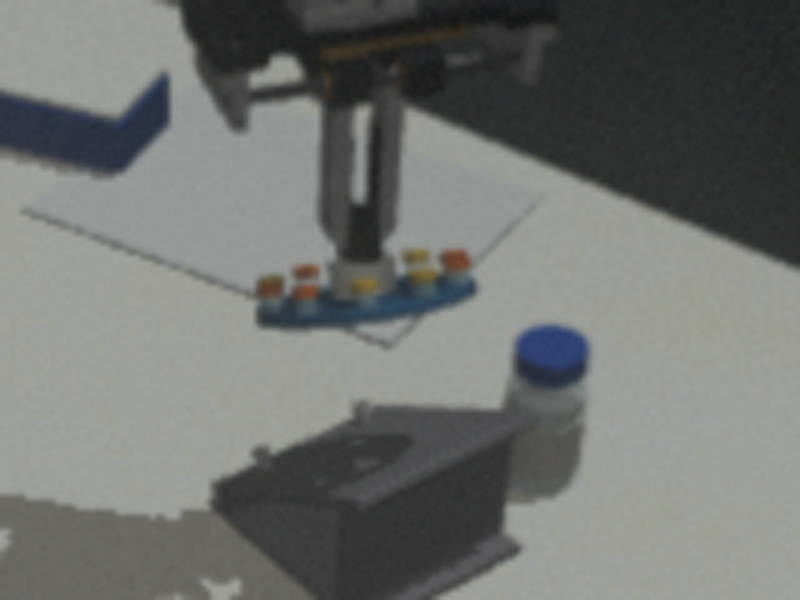

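The carousel is held and still tilted, with its flat underside low on the robot's side. I carry it to the free table at about (0.40, 0.28), turn it to the tray's yaw, and press it level there.

Call:
drive_tool(commands=[[[0,-0.08,-0.06,0],[0,-0.09,-0.065,0],[0,-0.09,-0.065,0],[0,-0.09,-0.065,0],[0,-0.09,-0.065,0],[0,-0.08,-0.055,0],[0.05,0,0,-0.02],[0.05,0,0,-0.02],[0.05,0,0,-0.0203],[0,0,0,0],[0,0,0,0]]])

```text
time: 5.15
tool_pos: [0.3991, 0.2797, 0.152]
ee_rot: [-2.458, 1.568, -2.623]
wrist_force: [-0.1, -0.1, -2.8]
width: 0.0138
```

```bash
python3 - <<'E'
from h import *
plan([.40,.28,.10],80.7)
s=snap('scene','s5')
print(proj(s,[.4,.28,.1]))
p=proj(s,[.4,.28,.1])[0].astype(int)
cv2.imwrite('pics/z5.png',cv2.resize(cv2.imread('pics/s5.png')[p[1]-60:p[1]+60,p[0]-80:p[0]+80],(800,600),interpolation=cv2.INTER_CUBIC))
E
```

```text
t 5.15 tcp [0.3991 0.2797 0.152 ] w 0.0138 F [-0.13 -0.13 -2.8 ] q [ 0.49 -0.03  1.6  -0.    1.58 -0.91]
x [-0.003 -0.002 -1.   ]
jaw deg 80.56119341280996
units [0.2081 0.0022 0.0037] m [ 0.0009  0.0003 -0.052 ] [0.052  0.0006 0.0009]
turn about tool x (deg) -0.13880658719004657 units -0.0003855738533056849
[[246.34467074 154.72117435]]
```

View pics/z5.png

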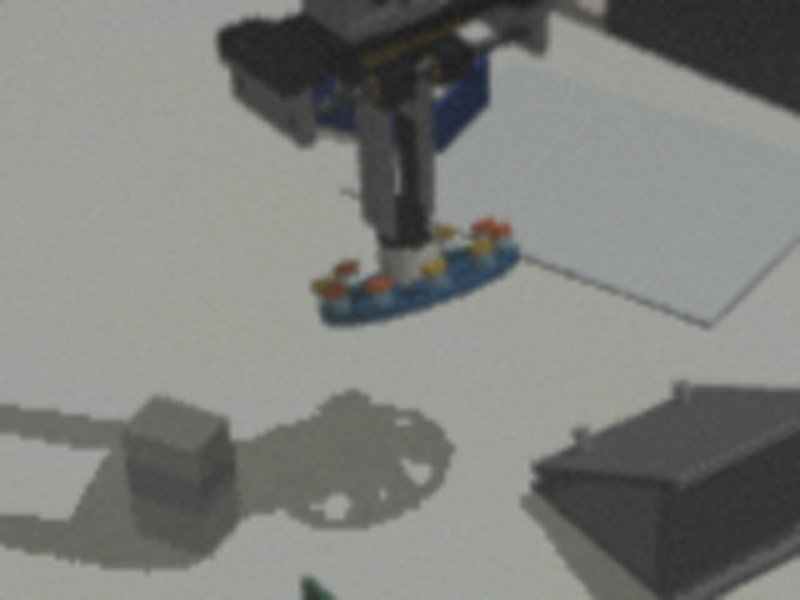

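Call:
drive_tool(commands=[[[0.1,0,0,0],[0.1,0,0,0],[0.1,0,0,0],[0.05,0,0,0],[0,0,0,0]]])

```text
time: 5.7
tool_pos: [0.3988, 0.2795, 0.0643]
ee_rot: [-2.496, 1.567, -2.659]
wrist_force: [-0.2, 0.2, -3.0]
width: 0.0134
```

Call:
drive_tool(commands=[[[0.02,0,0,0],[0.02,0,0,0],[0.02,0,0,0],[0,0,0,0]]])

```text
time: 6.1
tool_pos: [0.4053, 0.2809, 0.0562]
ee_rot: [0.334, 1.558, 0.172]
wrist_force: [3.5, -2.6, 7.3]
width: 0.0139
```

Call:
drive_tool(commands=[[[0.02,0,0,0],[0.02,0,0,0],[0.02,0,0,0],[0,0,0,0]]])

```text
time: 6.5
tool_pos: [0.4115, 0.2806, 0.0452]
ee_rot: [0.257, 1.544, 0.094]
wrist_force: [10.9, -6.6, 15.6]
width: 0.0134
```

```bash
python3 - <<'E'
from h import *
plan(None)
s=snap('scene','s6')
p=[246,155]
cv2.imwrite('pics/z6.png',cv2.resize(cv2.imread('pics/s6.png')[p[1]-60:p[1]+60,p[0]-80:p[0]+80],(800,600),interpolation=cv2.INTER_CUBIC))
E
```

```text
t 6.5 tcp [0.4115 0.2806 0.0452] w 0.0134 F [10.94 -6.59 15.62] q [ 0.49  0.04  1.74 -0.01  1.33 -0.91]
x [ 0.027  0.003 -1.   ]
jaw deg 80.70766752304655
```

View pics/z6.png

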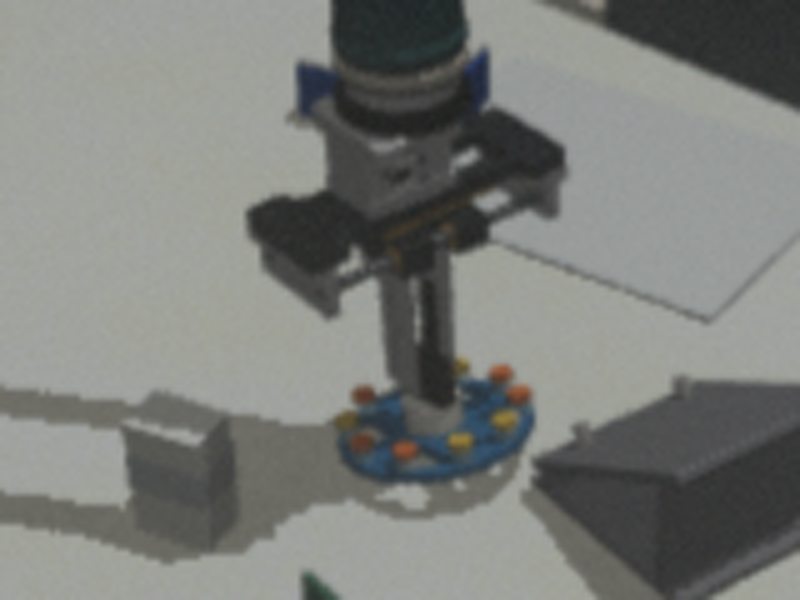

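Call:
drive_tool(commands=[[[0.02,0,0,0],[0.02,0,0,0],[0.02,0,0,0],[0,0,0,0]]])

```text
time: 6.95
tool_pos: [0.4117, 0.2823, 0.0318]
ee_rot: [0.379, 1.543, 0.217]
wrist_force: [7.1, -5.1, 21.9]
width: 0.0139
```

```bash
python3 - <<'E'
from h import *
plan(None)
s=snap('scene','s7')
p=[246,155]
cv2.imwrite('pics/z7.png',cv2.resize(cv2.imread('pics/s7.png')[p[1]-20:p[1]+60,p[0]-50:p[0]+60],(800,600),interpolation=cv2.INTER_CUBIC))
E
```

```text
t 6.95 tcp [0.4117 0.2823 0.0318] w 0.0139 F [ 7.14 -5.09 21.91] q [ 0.49  0.06  1.76 -0.01  1.3  -0.91]
x [ 0.027  0.006 -1.   ]
jaw deg 80.71609693307921
```

View pics/z7.png

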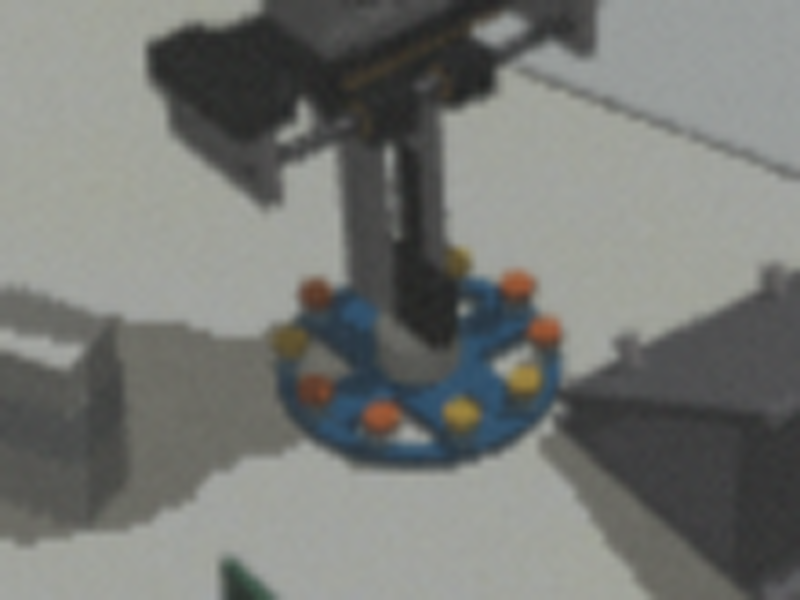

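The carousel is nearly flat in the picture: rim ellipse from (280,370) to (560,370), no shadow gap. I relieve the press, then let go so that it lies flat, and regrip it on centre.

Call:
drive_tool(commands=[[[0.01,0,0,0],[0,0,0,0],[-0.03,0,0,0],[-0.03,0,0,0],[0,0,0,0]]])

```text
time: 7.5
tool_pos: [0.4002, 0.2806, 0.0343]
ee_rot: [0.992, 1.569, 0.83]
wrist_force: [-1.2, 0.6, -3.3]
width: 0.0137
```

Call:
drive_tool(commands=[[[0,0,0,0],[0,0,0,0],[0,0,0,0],[-0.1,0,0,0],[-0.1,0,0,0],[-0.1,0,0,0],[-0.1,0,0,0],[0,0,0,0]]], grip=0.43)

```text
time: 8.3
tool_pos: [0.4021, 0.2815, 0.1373]
ee_rot: [0.67, 1.563, 0.508]
wrist_force: [0.8, -0.3, 0.6]
width: 0.0404
```

```bash
python3 - <<'E'
from h import *
plan(None)
s=snap('scene','s8'); t=snap('top','t8')
p=proj(s,[.4,.28,.03])[0].astype(int);q=proj(t,[.4,.28,.03])[0].astype(int); print(p,q)
cv2.imwrite('pics/z8.png',np.hstack([cv2.resize(cv2.imread(f'pics/{n}8.png')[p[1]-40:p[1]+40,p[0]-40:p[0]+40],(400,400),interpolation=cv2.INTER_CUBIC) for n,p in (('s',p),('t',q))]))
E
```

```text
t 8.3 tcp [0.4021 0.2815 0.1373] w 0.0404 F [ 0.77 -0.34  0.62] q [ 0.5  -0.03  1.62  0.    1.54 -0.91]
x [ 0.007  0.004 -1.   ]
jaw deg 80.72378303371227
[247 173] [219 261]
```

View pics/z8.png

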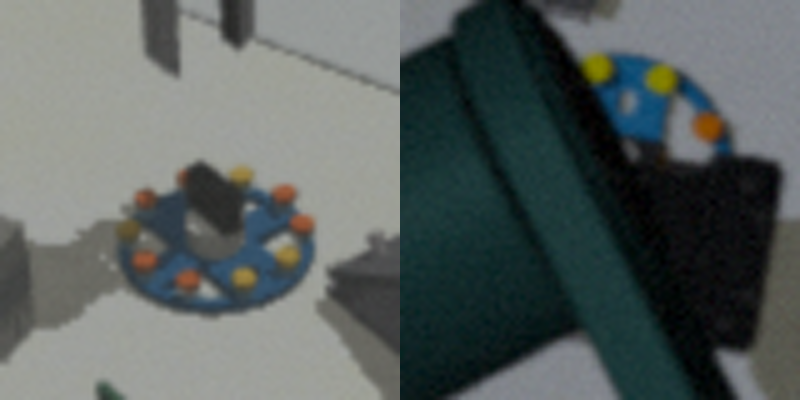

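The wheel now lies flat on the table at about (215,235) in the left half, but the arm hides it from the top camera. I swing aside to measure it.

Call:
drive_tool(commands=[[[-0.04,-0.14,0,0],[-0.04,-0.14,0,0],[0,-0.14,0,0],[0,-0.14,0,0],[0,-0.14,0,0],[0,-0.14,0,0],[0,-0.14,0,0],[0,-0.14,0,0],[0,0,0,0]]])

```text
time: 9.3
tool_pos: [0.3532, 0.001, 0.1513]
ee_rot: [-2.756, 1.567, -2.924]
wrist_force: [1.0, 0.9, -0.7]
width: 0.0405
```

```bash
cat > m3.py <<'E'
from h import *
import sys
from scipy.optimize import least_squares
def caps(d,c0,rad=.075,zlo=.012,zhi=.035,ztop=.022,sub=True):
    P=cloud(d); im=d['pixels'].astype(int)
    near=(np.hypot(P[...,0]-c0[0],P[...,1]-c0[1])<rad)&(P[...,2]>zlo)&(P[...,2]<zhi)&((im[...,0]-im[...,2])>35)
    k,lab,st,ce=cv2.connectedComponentsWithStats(near.astype(np.uint8))
    C=[]
    for i in range(1,k):
        if st[i,4]>=6: C.append(ce[i])
    return np.array(C)
def onplane(d,uv,z):
    p=cv2.undistortPoints(np.asarray(uv,float).reshape(-1,1,2),d['mtx'],np.array([float(d['k1']),0,0,0])).reshape(-1,2)
    E=d['extrinsics']; dirs=np.c_[p[:,0],-p[:,1],-np.ones(len(p))]@E[:3,:3]; o=-E[:3,:3].T@E[:3,3]
    return o+dirs*((z-o[2])/dirs[:,2])[:,None]
def wheel(d,c0,z0=0):
    C=caps(d,c0,zlo=z0+.012,zhi=z0+.035); X=onplane(d,C,z0+.022)
    r=least_squares(lambda p:np.hypot(X[:,0]-p[0],X[:,1]-p[1])-p[2],[*c0,.05])
    a=np.arctan2(X[:,1]-r.x[1],X[:,0]-r.x[0])
    # fixed radius model fit incl. angle
    ph=np.angle(np.exp(1j*a*10).mean())/10
    ang=np.degrees(ph)-18; 
    cand=(ang+36*np.arange(10)+180)%360-180
    print(' caps',len(X),'centre',r.x.round(4),'res',np.abs(r.fun).max().round(4),'yaw cand',cand[np.abs(cand)<60].round(1))
    return r.x
def disc(d,c0,z=.038):
    P=cloud(d); im=d['pixels'].astype(int)
    m=(np.hypot(P[...,0]-c0[0],P[...,1]-c0[1])<.075)&(P[...,2]>.03)&(P[...,2]<.07)&(im.max(2)<78)&(np.ptp(im,axis=2)<28)
    m=cv2.morphologyEx(m.astype(np.uint8),cv2.MORPH_CLOSE,np.ones((5,5)))
    cs=max(cv2.findContours(m,cv2.RETR_EXTERNAL,cv2.CHAIN_APPROX_NONE)[0],key=cv2.contourArea)
    X=onplane(d,cs.reshape(-1,2),z)
    r=least_squares(lambda p:np.hypot(X[:,0]-p[0],X[:,1]-p[1])-p[2],[*c0,.055],loss='soft_l1',f_scale=.001)
    print(' disc',r.x.round(4),'res',np.abs(r.fun).mean().round(4))
if __name__=='__main__':
    for t,kk in (('top0',0),('scene0',1)):
        disc(dict(np.load(t+'.npz')),(.537,-.013))
    for t in sys.argv[1:]:
        wheel(dict(np.load(t+'.npz')),(.40,.28))
E
python3 - <<'E'
from h import *
plan(None)
s=snap('scene','s9'); t=snap('top','t9')
E
python3 m3.py t9 s9
```

```text
t 9.3 tcp [0.3532 0.001  0.1513] w 0.0405 F [ 0.97  0.91 -0.73] q [-0.16 -0.35  1.87 -0.    1.63 -1.56]
x [-0.004 -0.001 -1.   ]
jaw deg 80.34762544338652
 disc [ 0.537  -0.0123  0.0537] res 0.0006
 disc [ 0.537  -0.0146  0.0534] res 0.0008
 caps 10 centre [0.4132 0.279  0.0523] res 0.0005 yaw cand [ -9.  27. -45.]
 caps 9 centre [0.4118 0.2779 0.0524] res 0.0011 yaw cand [ -9.2  26.8 -45.2]
```

View pics/t9.png

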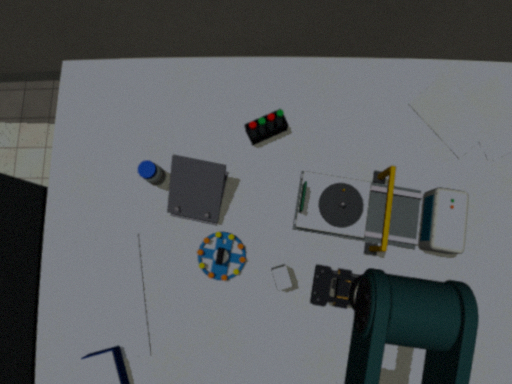

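The top picture shows the wheel flat at (222,256) and the seat disc at (341,205). The two cameras put the wheel at (0.413,0.279) and (0.412,0.278), 13 mm off the old grip along the bar. Next I check the shaft and pin tops.

```bash
python3 - <<'E'
from m3 import *
for t,roi in (('t9',(335,183,352,212)),('s9',(193,235,222,262))):
    d=dict(np.load(t+'.npz')); im=d['pixels'].astype(int); u0,v0,u1,v1=roi
    sub=im[v0:v1,u0:u1]; br=sub.sum(2)
    big=cv2.resize(d['pixels'][v0:v1,u0:u1],None,fx=16,fy=16,interpolation=cv2.INTER_NEAREST)
    cv2.imwrite(f'pics/sp_{t}.png',cv2.cvtColor(cv2.convertScaleAbs(big,alpha=1.7),cv2.COLOR_RGB2BGR))
    brass=np.clip(sub[...,0]-sub[...,2]-15,0,None).astype(float); vv,uu=np.mgrid[v0:v1,u0:u1]
    pin=np.array([(brass*uu).sum(),(brass*vv).sum()])/brass.sum()
    print(t,'pin',pin,onplane(d,[pin],.048 if t=='s9' else .050)[0].round(4))
    for c in [(.537,-.0131)]:
        R=np.array([np.cos(np.radians(-9.3)),np.sin(np.radians(-9.3))])
        pts=[[*c,.038],[*c,.060],[*(np.array(c)+.036*R),.051],[*(np.array(c)+.036*R),.038]]
        print(proj(d,pts).round(1).tolist())
    w=np.clip(br-np.median(br)-60,0,None)*(np.abs(sub[...,0]-sub[...,2])<25)
    print('shaft',(w*uu).sum()/w.sum(),(w*vv).sum()/w.sum())
E
cd pics; python3 -c "
import cv2,numpy as np
a=cv2.imread('sp_t9.png');b=cv2.imread('sp_s9.png');h=max(a.shape[0],b.shape[0]);o=np.zeros((h,a.shape[1]+b.shape[1],3),'u1');o[:a.shape[0],:a.shape[1]]=a;o[:b.shape[0],a.shape[1]:]=b;print(o.shape);cv2.imwrite('sp.png',o)"
```

```text
t9 pin [343.30769231 189.46581197] [ 0.5724 -0.0174  0.05  ]
[[341.0, 204.6], [342.8, 203.5], [344.0, 189.3], [342.9, 190.2]]
shaft 347.00984067478913 185.40768509840674
s9 pin [210.76656151 254.12302839] [ 0.5732 -0.0203  0.048 ]
[[203.5, 247.8], [202.6, 241.6], [210.9, 252.8], [211.4, 256.5]]
shaft 218.92474074074073 252.68
(464, 736, 3)
```

View pics/sp.png

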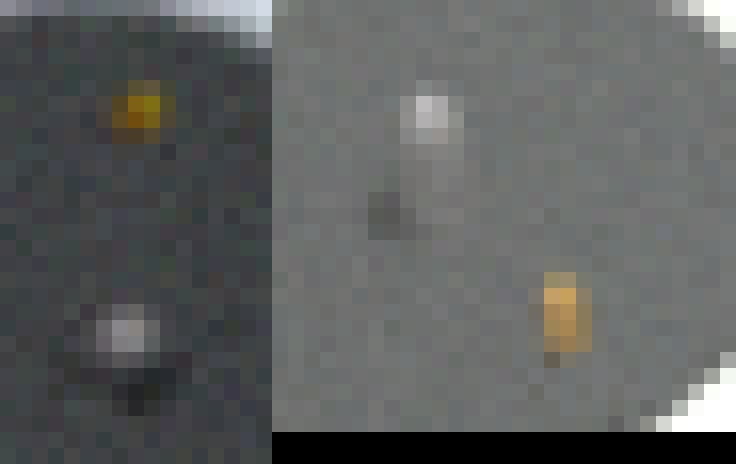

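```bash
python3 - <<'E'
from h import *
plan([.4128,.2786,.10],80.9)
E
```

```text
t 9.4 tcp [0.3539 0.0037 0.1518] w 0.0407 F [-0.94  0.24 -0.27] q [-0.15 -0.35  1.86  0.    1.63 -1.56]
x [-0.003  0.001 -1.   ]
jaw deg 80.5841971581433
units [0.2077 1.1231 0.0531] m [ 0.0589  0.2749 -0.0518] [0.0519 0.2808 0.0133]
turn about tool x (deg) -0.3158028418567085 units -0.0008772301162686347
```

Call:
drive_tool(commands=[[[0,0.14,0.0065,0],[0,0.14,0.0065,0],[0,0.14,0.0065,0],[0,0.14,0.0065,0],[0,0.14,0.0065,0],[0,0.14,0.0065,0],[0.05,0.14,0.0065,0],[0.05,0.143,0.007,0],[0.1,0,0,0],[0,0,0,0],[0,0,0,0]]])

```text
time: 10.5
tool_pos: [0.4116, 0.2794, 0.1024]
ee_rot: [-2.565, 1.568, -2.725]
wrist_force: [0.6, -0.0, -0.4]
width: 0.0406
```

```bash
python3 - <<'E'
from h import *
plan([.4128,.2786,.03],80.9)
E
```

```text
t 10.5 tcp [0.4116 0.2794 0.1024] w 0.0406 F [ 0.55 -0.01 -0.4 ] q [ 0.48  0.02  1.65  0.    1.48 -0.93]
x [-0.003 -0.001 -1.   ]
jaw deg 80.83016542810957
units [ 0.2894 -0.002   0.0061] m [ 0.0012 -0.0008 -0.0724] [ 0.0723 -0.0005  0.0015]
turn about tool x (deg) -0.06983457189043918 units -0.00019398492191788661
```

Call:
drive_tool(commands=[[[0.08,-0.002,0.006,0],[0.08,0,0,0],[0.08,0,0,0],[0.05,0,0,0],[0,0,0,0],[0,0,0,0]]])

```text
time: 11.1
tool_pos: [0.415, 0.2783, 0.0321]
ee_rot: [0.714, 1.569, 0.552]
wrist_force: [-0.5, 0.5, 0.7]
width: 0.0403
```

Call:
drive_tool(commands=[[[0,0,0,0],[0,0,0,0],[0,0,0,0],[0,0,0,0]]], grip=0)

```text
time: 11.5
tool_pos: [0.4148, 0.2782, 0.0316]
ee_rot: [0.438, 1.57, 0.276]
wrist_force: [0.2, 0.1, 2.0]
width: 0.0137
```

Call:
drive_tool(commands=[[[-0.02,0,0,0],[-0.05,0,0,0],[-0.08,0,0,0],[-0.08,0,0,0],[-0.08,0,0,0],[-0.08,0,0,0],[0,0,0,0],[0,0,0,0]]])

```text
time: 12.3
tool_pos: [0.4144, 0.2781, 0.1287]
ee_rot: [0.751, 1.57, 0.589]
wrist_force: [-0.3, -0.2, -3.9]
width: 0.0137
```

```bash
python3 - <<'E'
from h import *
plan([.537,-.0128,.13],80.7)
snap('scene','s10'); snap('top','t10')
cv2.imwrite('pics/z10.png',cv2.resize(cv2.imread('pics/s10.png')[85:205,170:330],(800,600),interpolation=cv2.INTER_CUBIC))
E
```

```text
t 12.3 tcp [0.4144 0.2781 0.1287] w 0.0137 F [-0.27 -0.15 -3.92] q [ 0.48  0.    1.61  0.    1.53 -0.93]
x [ 0.001  0.    -1.   ]
jaw deg 80.7189075680908
units [-0.0055 -1.0694  0.6715] m [ 0.1226 -0.2909  0.0013] [-0.0014 -0.2673  0.1679]
turn about tool x (deg) 0.01890756809079619 units 5.252102247443386e-05
```

View pics/z10.png

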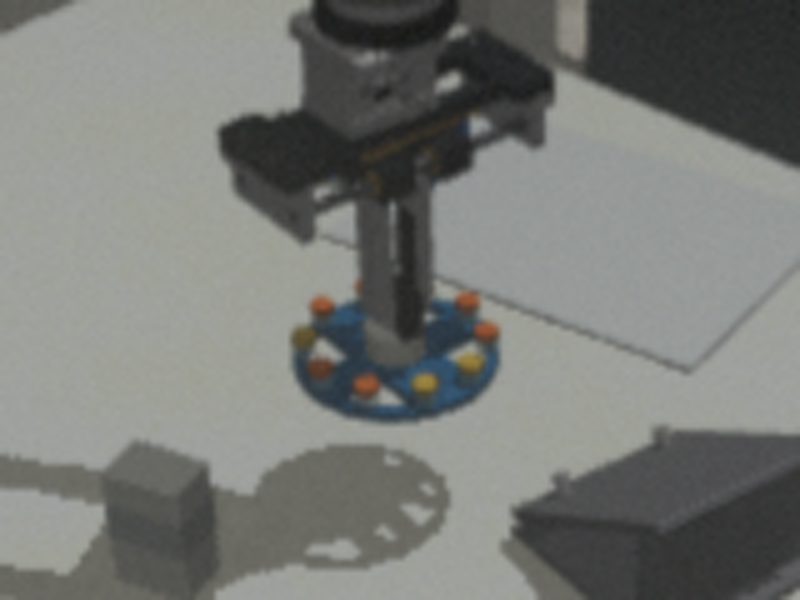

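The carousel is held level and nearly on centre, with its rim ellipse from (293,355) to (498,355). I carry it above the shaft.

Call:
drive_tool(commands=[[[-0.04,-0.05,0.03,0],[-0.04,-0.11,0.07,0],[0,-0.12,0.077,0],[0,-0.12,0.077,0],[0,-0.12,0.077,0],[0,-0.12,0.077,0],[0,-0.12,0.077,0],[0,-0.12,0.077,0],[0,-0.119,0.077,0],[0,-0.07,0.041,0],[0,0,0,0],[0,0,0,0],[0,0,0,0]]])

```text
time: 13.7
tool_pos: [0.5386, -0.0126, 0.1483]
ee_rot: [2.654, 1.57, 2.493]
wrist_force: [0.1, 0.6, -2.4]
width: 0.0136
```

```bash
python3 - <<'E'
from m3 import *
plan([.539,-.0131,.11],80.7)
s=snap('scene','s11'); t=snap('top','t11')
o=robot.get_obs(); z0=o['tool_pos'][2]-.0316; print('z0',z0)
for d in (s,t):
    try: wheel(d,tuple(o['tool_pos'][:2]),z0)
    except Exception as e: print(e)
p=proj(s,o['tool_pos'])[0].astype(int)
cv2.imwrite('pics/z11.png',cv2.resize(cv2.imread('pics/s11.png')[p[1]-50:p[1]+70,p[0]-80:p[0]+80],(800,600),interpolation=cv2.INTER_CUBIC))
E
```

```text
t 13.7 tcp [ 0.5386 -0.0126  0.1483] w 0.0136 F [ 0.1   0.56 -2.43] q [-0.13  0.08  1.49  0.    1.57 -1.54]
x [-0.001  0.001 -1.   ]
jaw deg 80.74571469765809
units [ 0.1532 -0.0016  0.0021] m [ 0.0004 -0.0005 -0.0383] [ 0.0383 -0.0004  0.0005]
turn about tool x (deg) 0.04571469765808445 units 0.0001269852712724568
z0 0.11692243148999114
 caps 9 centre [ 0.5361 -0.0122  0.0527] res 0.001 yaw cand [ -9.4  26.6 -45.4]
 caps 4 centre [ 0.5347 -0.0102  0.0509] res 0.0001 yaw cand [ -9.2  26.8 -45.2]
```

View pics/z11.png

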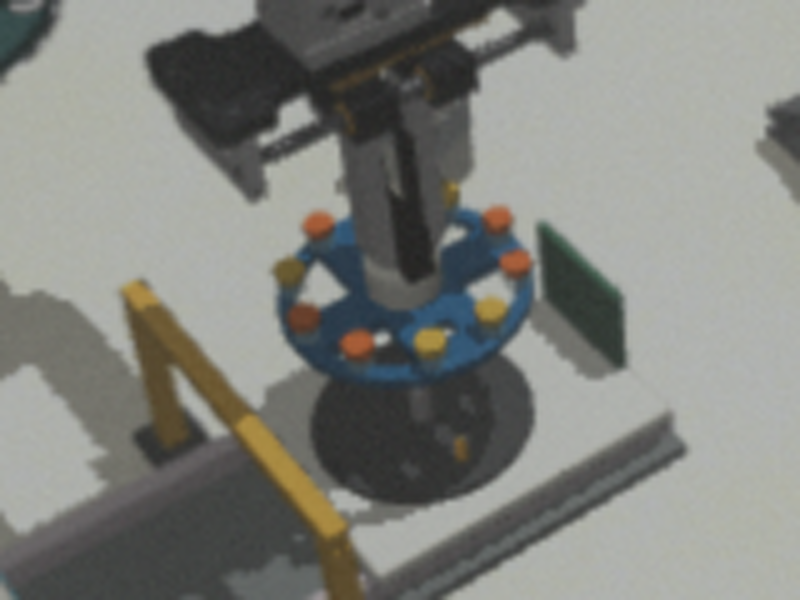

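Level above the shaft: the shaft is at (420,400), the pin at (460,447), and the slot shows at (383,338)/(440,325) in front of the hub. The scene camera puts the wheel 1 mm short in x and 1 mm far in y. I correct that and lower to just above the shaft.

Call:
drive_tool(commands=[[[0.05,-0.003,0.003,0],[0.06,0,0,0],[0.06,0,0,0],[0.04,0,0,0],[0,0,0,0],[0,0,0,0]]])

```text
time: 14.4
tool_pos: [0.5395, -0.0139, 0.0955]
ee_rot: [3.09, 1.57, 2.928]
wrist_force: [0.3, -0.8, -2.9]
width: 0.0139
```

```bash
python3 - <<'E'
from m3 import *
plan([.539,-.0131,.0696],80.7)
s=snap('scene','s12')
o=robot.get_obs(); z0=o['tool_pos'][2]-.0316; print('z0',z0)
wheel(s,tuple(o['tool_pos'][:2]),z0)
p=proj(s,o['tool_pos'])[0].astype(int)
cv2.imwrite('pics/z12.png',cv2.resize(cv2.imread('pics/s12.png')[p[1]-20:p[1]+40,p[0]-40:p[0]+40],(800,600),interpolation=cv2.INTER_CUBIC))
E
```

```text
t 14.4 tcp [ 0.5395 -0.0139  0.0955] w 0.0139 F [ 0.34 -0.83 -2.92] q [-0.13  0.11  1.56  0.    1.47 -1.54]
x [-0.001  0.    -1.   ]
jaw deg 80.71707267945965
units [ 0.1035  0.0029 -0.0025] m [-0.0005  0.0008 -0.0259] [ 0.0259  0.0007 -0.0006]
turn about tool x (deg) 0.017072679459644746 units 4.742410961012429e-05
z0 0.06464885318622852
 caps 9 centre [ 0.5374 -0.014   0.0529] res 0.001 yaw cand [ -9.7  26.3 -45.7]
```

View pics/z12.png

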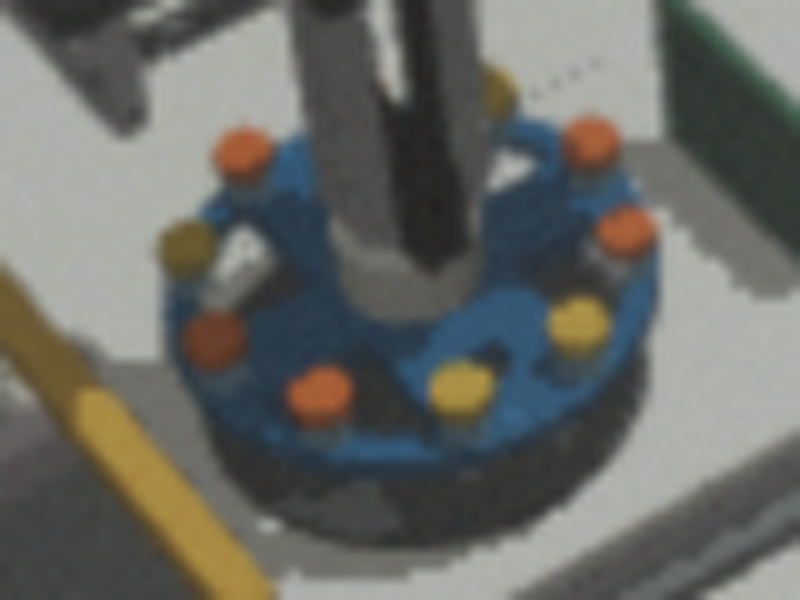

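It is over the shaft: the slot is at (487,360) and the scene fit is within about 0.5 mm of the shaft. I lower slowly, watching the force.

Call:
drive_tool(commands=[[[0.015,0,0,0],[0.015,0,0,0],[0.01,0,0,0],[0,0,0,0]]])

```text
time: 14.85
tool_pos: [0.5394, -0.0139, 0.0855]
ee_rot: [3.053, 1.57, 2.891]
wrist_force: [-0.1, 0.0, -2.3]
width: 0.0137
```

Call:
drive_tool(commands=[[[0.012,0,0,0],[0.012,0,0,0],[0,0,0,0]]])

```text
time: 15.15
tool_pos: [0.5393, -0.0139, 0.0793]
ee_rot: [3.055, 1.57, 2.893]
wrist_force: [-0.4, 0.0, -2.9]
width: 0.0137
```

Call:
drive_tool(commands=[[[0.012,0,0,0],[0.012,0,0,0],[0,0,0,0]]])

```text
time: 15.45
tool_pos: [0.5393, -0.0139, 0.0733]
ee_rot: [3.094, 1.57, 2.932]
wrist_force: [-0.2, -0.7, -3.3]
width: 0.0134
```

Call:
drive_tool(commands=[[[0.008,0,0,0],[0.008,0,0,0],[0,0,0,0],[0,0,0,0]]])

```text
time: 15.85
tool_pos: [0.5397, -0.0139, 0.0699]
ee_rot: [2.552, 1.571, 2.39]
wrist_force: [0.1, -0.1, -3.1]
width: 0.0138
```

```bash
python3 - <<'E'
from m3 import *
plan(None)
s=snap('scene','s13')
o=robot.get_obs()
wheel(s,(.537,-.0131),.038)
p=proj(s,o['tool_pos'])[0].astype(int)
cv2.imwrite('pics/z13.png',cv2.resize(cv2.imread('pics/s13.png')[p[1]-20:p[1]+40,p[0]-40:p[0]+40],(800,600),interpolation=cv2.INTER_CUBIC))
E
```

```text
t 15.85 tcp [ 0.5397 -0.0139  0.0699] w 0.0138 F [ 0.06 -0.07 -3.12] q [-0.13  0.13  1.6   0.    1.41 -1.54]
x [-0.  0. -1.]
jaw deg 80.71701415062348
 caps 9 centre [ 0.5363 -0.0133  0.0527] res 0.0012 yaw cand [ -9.6  26.4 -45.6]
```

View pics/z13.png

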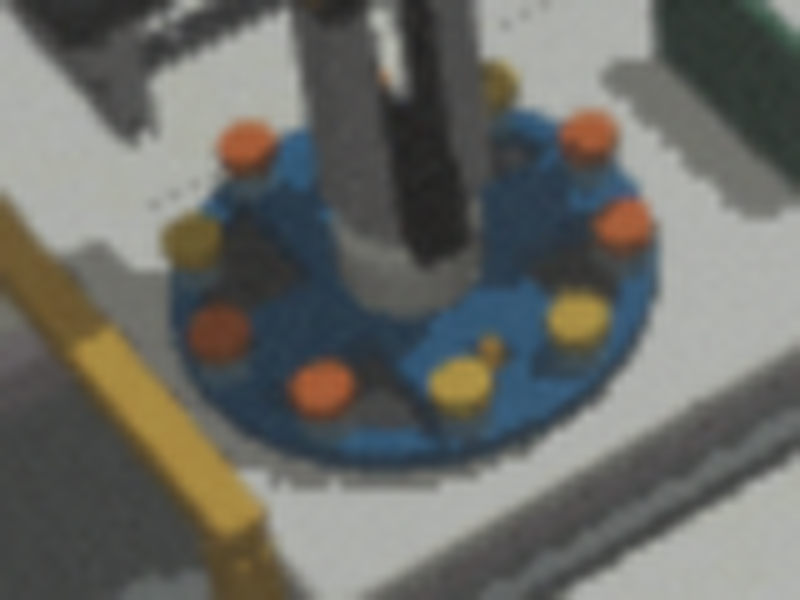

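The brass pin shows through the slot at (490,350) and the disc is covered by the wheel. I press down a little until the seat carries it.

Call:
drive_tool(commands=[[[0.006,0,0,0],[0.006,0,0,0],[0,0,0,0],[0,0,0,0]]])

```text
time: 16.3
tool_pos: [0.54, -0.014, 0.0695]
ee_rot: [-0.006, 1.569, -0.168]
wrist_force: [-4.1, 0.8, 7.1]
width: 0.0138
```

It is down on the seat, with the force up from -3 to +7 N. I relieve, let go, and lift.

Call:
drive_tool(commands=[[[-0.006,0,0,0],[0,0,0,0]]])

```text
time: 16.5
tool_pos: [0.54, -0.014, 0.0695]
ee_rot: [0.075, 1.57, -0.087]
wrist_force: [-2.2, 0.7, 4.2]
width: 0.0138
```

Call:
drive_tool(commands=[[[0,0,0,0],[0,0,0,0],[0,0,0,0],[0,0,0,0]]], grip=0.43)

```text
time: 16.9
tool_pos: [0.5397, -0.014, 0.0682]
ee_rot: [2.87, 1.571, 2.708]
wrist_force: [-0.7, -1.0, -0.2]
width: 0.0394
```

Call:
drive_tool(commands=[[[-0.04,0,0,0],[-0.1,0,0,0],[-0.14,0,0,0],[-0.14,0,0,0],[-0.1,0,0,0],[0,0,0,0]]])

```text
time: 17.5
tool_pos: [0.5422, -0.0143, 0.2044]
ee_rot: [0.037, 1.56, -0.125]
wrist_force: [-0.1, -0.5, 0.8]
width: 0.0402
```

```bash
python3 - <<'E'
from m3 import *
plan([.555,.12,.17])
s=snap('scene','s14');
wheel(s,(.537,-.0131),.038)
P=cloud(s); im=s['pixels'].astype(int)
p=proj(s,[.537,-.013,.06])[0].astype(int)
cv2.imwrite('pics/z14.png',cv2.resize(cv2.imread('pics/s14.png')[p[1]-35:p[1]+40,p[0]-50:p[0]+50],(800,600),interpolation=cv2.INTER_CUBIC))
blue=(np.hypot(P[...,0]-.537,P[...,1]+.013)<.06)&((im[...,2]-im[...,0])>20)&(P[...,2]<.055)
X=P[blue]; c=np.median(X,0); A=np.c_[X[:,:2]-c[:2],np.ones(len(X))]; print('rim plane',np.linalg.lstsq(A,X[:,2],rcond=None)[0],len(X))
dk=(np.hypot(P[...,0]-.530,P[...,1]+.013)<.04)&(P[...,2]>.085)&(P[...,2]<.11); print('bar top',np.percentile(P[dk][:,2],[50,95]) if dk.any() else None)
E
```

```text
t 17.5 tcp [ 0.5422 -0.0143  0.2044] w 0.0402 F [-0.13 -0.45  0.83] q [-0.13  0.06  1.4   0.    1.67 -1.54]
x [ 0.01  -0.001 -1.   ]
jaw deg 80.72123531309974
units [ 0.1374  0.5382 -0.0377] m [ 0.0128  0.1343 -0.0344] [ 0.0343  0.1346 -0.0094]
 caps 10 centre [ 0.5365 -0.0136  0.053 ] res 0.0034 yaw cand [ -9.1  26.9 -45.1]
rim plane [-0.00441359 -0.00220978  0.0462955 ] 607
bar top [0.09407522 0.09661908]
```

View pics/z14.png

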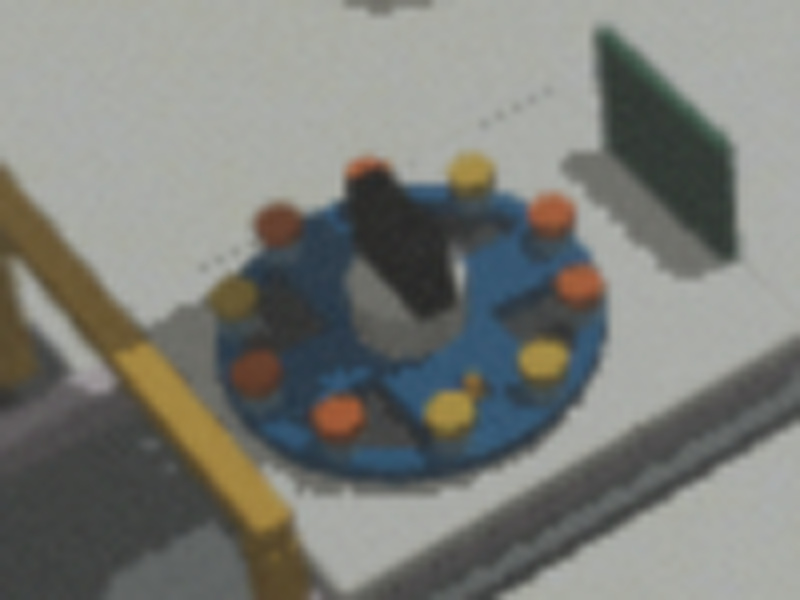

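It is home: the pin is visible in the slot at (473,384), the grip top measures 94 mm (expected 94), the rim is level to 0.005, and the centre is within 1 mm. Next I shut the fingers and go down behind the green tab.

Call:
drive_tool(commands=[[[0,0.11,-0.004,0],[0,0.11,-0.004,0],[0,0.11,-0.004,0],[0,0.11,-0.004,0],[0,0.1,-0.005,0],[0,0,0,0],[0.15,0,0,0],[0.15,0,0,0],[0.15,0,0,0],[0.1,0,0,0],[0.05,0,0,0],[0,0,0,0],[0,0,0,0]]], grip=0)

```text
time: 18.85
tool_pos: [0.5569, 0.1198, 0.0493]
ee_rot: [0.196, 1.57, 0.034]
wrist_force: [0.3, 0.6, 0.6]
width: 0.0005
```

```bash
python3 - <<'E'
from m3 import *
plan([.5532+.0125*.161,.0857+.0125*.987,.055])
s=snap('scene','s15');
p=proj(s,[.55,.05,.06])[0].astype(int)
cv2.imwrite('pics/z15.png',cv2.resize(cv2.imread('pics/s15.png')[p[1]-60:p[1]+60,p[0]-80:p[0]+80],(800,600),interpolation=cv2.INTER_CUBIC))
E
```

```text
t 18.85 tcp [0.5569 0.1198 0.0493] w 0.0005 F [0.27 0.64 0.64] q [ 0.11  0.21  1.55 -0.    1.38 -1.3 ]
x [ 0.001  0.    -1.   ]
jaw deg 80.69062862384162
units [-0.0228 -0.0868  0.0075] m [-0.0017 -0.0217  0.0057] [-0.0057 -0.0217  0.0019]
```

View pics/z15.png

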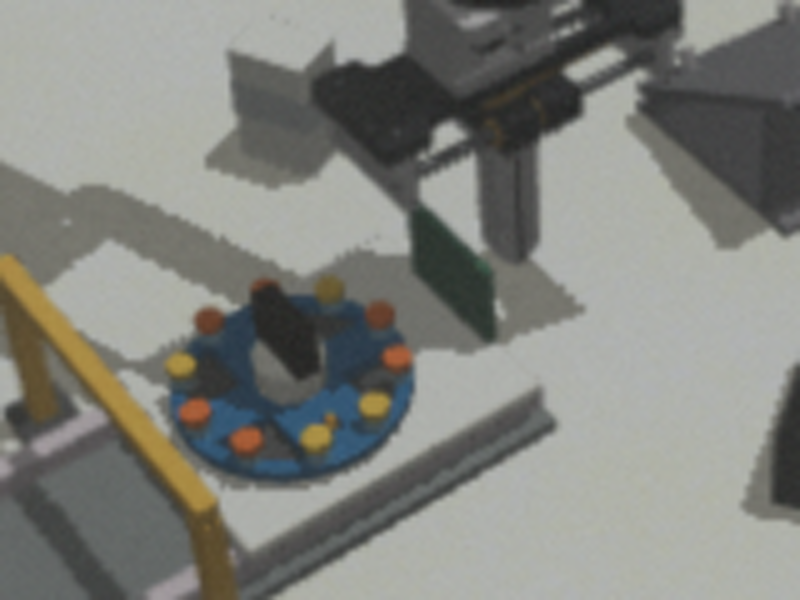

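The shut fingers are at (510,250), just outside the green tab at (455,275), and nothing is in the way. I push.

Call:
drive_tool(commands=[[[-0.02,-0.03,0.006,0],[0,-0.03,0,0],[0,-0.02,0,0],[0,-0.02,0,0],[0,-0.03,0,0],[0,-0.03,0,0],[0,-0.04,0,0],[0,-0.04,0,0],[0,-0.04,0,0],[0,0,0,0]]])

```text
time: 19.9
tool_pos: [0.5454, 0.0484, 0.0528]
ee_rot: [-2.172, 1.567, -2.336]
wrist_force: [-0.8, -1.1, -0.6]
width: 0.0006
```

```bash
python3 - <<'E'
from m3 import *
plan(None)
s=snap('scene','s16');
p=proj(s,[.54,.0,.06])[0].astype(int)
cv2.imwrite('pics/z16.png',cv2.resize(cv2.imread('pics/s16.png')[p[1]-60:p[1]+60,p[0]-80:p[0]+80],(800,600),interpolation=cv2.INTER_CUBIC))
E
```

```text
t 19.9 tcp [0.5454 0.0484 0.0528] w 0.0006 F [-0.83 -1.05 -0.6 ] q [-0.01  0.16  1.59 -0.    1.39 -1.42]
x [-0.002 -0.002 -1.   ]
jaw deg 80.6114076705721
```

View pics/z16.png

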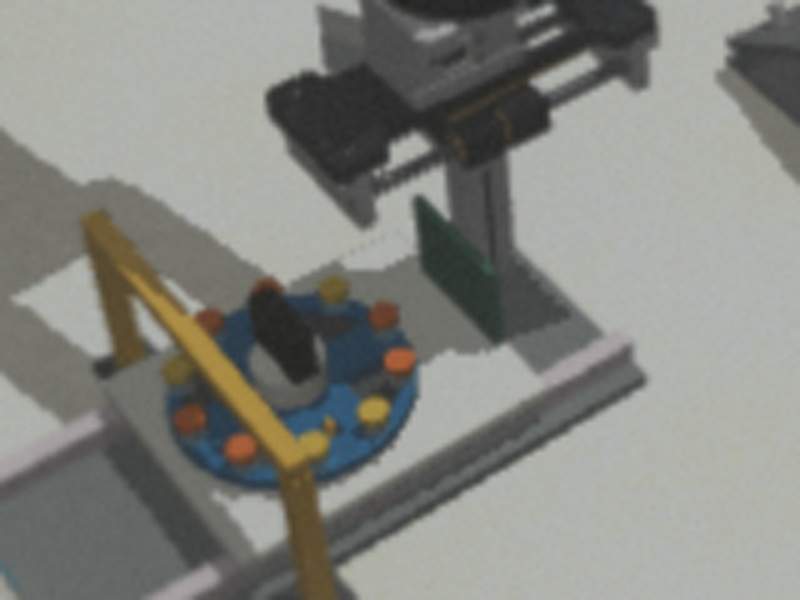

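The tray is about 50 mm in, and the grip is about to pass under the bar. I check the height of the gripper's overhanging end before it crosses the gate.

```bash
python3 - <<'E'
from m3 import *
s=dict(np.load('s16.npz')); P=cloud(s)
p=proj(s,[.54,.0,.06])[0].astype(int)
for zx,zy in [(365,215),(360,205),(370,195),(330,175),(300,140),(640,80),(265,310)]:
    u=int(p[0]-80+zx/5); v=int(p[1]-60+zy/5); print((zx,zy),P[v,u].round(3))
m=(P[...,2]>.115)&(P[...,1]<.15)&(P[...,1]>-.07)&(P[...,0]>.45)&(P[...,0]<.65)
print('lowest high pts', np.sort(P[m][:,2])[:15].round(3))
E
```

```text
(365, 215) [ 0.567 -0.034  0.161]
(360, 205) [ 0.567 -0.035  0.167]
(370, 195) [ 0.568 -0.03   0.17 ]
(330, 175) [ 0.559 -0.043  0.186]
(300, 140) [ 0.533 -0.038  0.188]
(640, 80) [0.59  0.12  0.155]
(265, 310) [ 0.524 -0.066  0.095]
lowest high pts [0.115 0.115 0.115 0.116 0.116 0.116 0.116 0.116 0.117 0.117 0.117 0.118
 0.118 0.118 0.118]
```

The overhang is at 155 mm or more against the bar's 112 mm, so it clears. I push on.

Call:
drive_tool(commands=[[[0,-0.03,0,0],[0,-0.035,0,0],[0,-0.035,0,0],[0,-0.035,0,0],[0,-0.035,0,0],[0,-0.035,0,0],[0,-0.035,0,0],[0,-0.035,0,0],[0,-0.03,0,0],[0,-0.02,0,0],[0,0,0,0]]])

```text
time: 21.05
tool_pos: [0.5339, -0.0311, 0.0541]
ee_rot: [-0.843, 1.568, -1.006]
wrist_force: [-0.5, 0.7, 0.0]
width: 0.0004
```

Call:
drive_tool(commands=[[[0,-0.015,0,0],[0,-0.015,0,0],[0,-0.01,0,0],[0,-0.01,0,0],[0,0,0,0],[0,0,0,0]]])

```text
time: 21.65
tool_pos: [0.5325, -0.04, 0.0543]
ee_rot: [1.012, 1.566, 0.85]
wrist_force: [2.1, 6.5, 0.9]
width: 0.0004
```

Force is now 6.5 N, above the sliding friction, so it may be at the stop. I push slightly more and measure.

Call:
drive_tool(commands=[[[0,-0.012,0,0],[0,-0.012,0,0],[0,0,0,0],[0,0,0,0]]])

```text
time: 22.05
tool_pos: [0.5325, -0.0398, 0.0544]
ee_rot: [1.391, 1.555, 1.231]
wrist_force: [5.1, 20.1, 1.5]
width: 0.0001
```

```bash
python3 - <<'E'
from m3 import *
plan(None)
s=snap('scene','s17');
p=proj(s,[.53,-.08,.06])[0].astype(int)
cv2.imwrite('pics/z17.png',cv2.resize(cv2.imread('pics/s17.png')[p[1]-60:p[1]+60,p[0]-80:p[0]+80],(800,600),interpolation=cv2.INTER_CUBIC))
E
```

```text
t 22.05 tcp [ 0.5325 -0.0398  0.0544] w 0.0001 F [ 5.09 20.07  1.48] q [-0.19  0.13  1.63  0.02  1.38 -1.61]
x [ 0.005  0.015 -1.   ]
jaw deg 80.845051878015
```

View pics/z17.png

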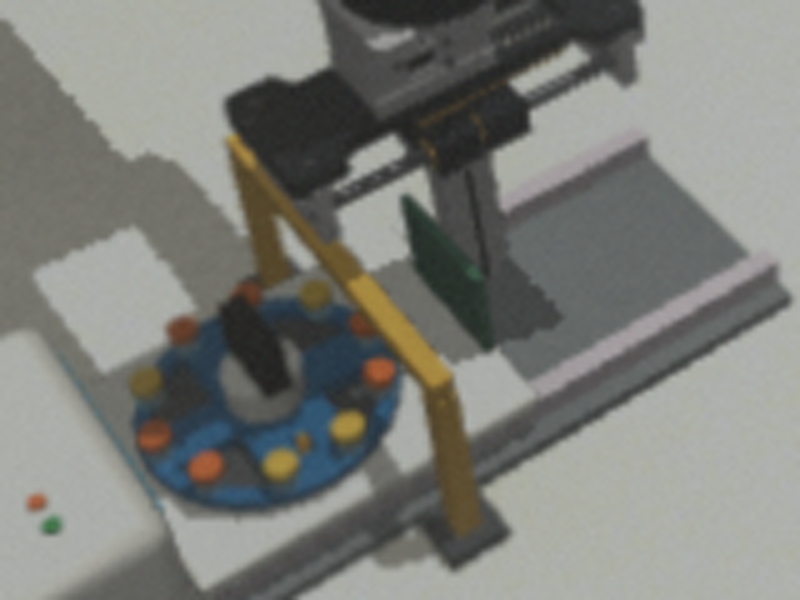

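The tray is stopped: 20 N with no further travel. The carousel is past the gate with the pin in its slot at (303,440). I back off and lift clear.

Call:
drive_tool(commands=[[[0,0.05,0,0],[0,0.1,0,0],[0,0.1,0,0],[0,0.1,0,0],[-0.1,0,0,0],[-0.15,0,0,0],[-0.15,0,0,0],[-0.15,0.1,0,0],[0,0.15,0,0],[0,0.15,0,0],[0,0,0,0],[0,0,0,0],[0,0,0,0]]])

```text
time: 23.4
tool_pos: [0.5605, 0.136, 0.1907]
ee_rot: [-1.703, 1.569, -1.866]
wrist_force: [0.5, -0.6, -0.1]
width: 0.0005
```

```bash
python3 - <<'E'
from m3 import *
plan(None)
s=snap('scene','s18');t=snap('top','t18')
y=np.array([.161,.987]); c=np.array([.537,-.013])-.139*y; print('expect',c)
for d in(s,t): wheel(d,tuple(c),.038)
P=cloud(s); im=s['pixels'].astype(int)
blue=(np.hypot(P[...,0]-c[0],P[...,1]-c[1])<.06)&((im[...,2]-im[...,0])>20)&(P[...,2]<.055)&(P[...,2]>.04)
X=P[blue]; k=np.median(X,0); A=np.c_[X[:,:2]-k[:2],np.ones(len(X))]; print('rim plane',np.linalg.lstsq(A,X[:,2],rcond=None)[0],len(X))
g=np.array([.5222,-.1058]); print('gate-to-shaft', 'use wheel centre')
p=proj(s,[.53,-.08,.06])[0].astype(int);q=proj(t,[.53,-.08,.06])[0].astype(int)
cv2.imwrite('pics/z18.png',np.hstack([cv2.resize(cv2.imread(f'pics/{n}.png')[p[1]-50:p[1]+50,p[0]-50:p[0]+50],(400,400)) for n,p in(('s18',p),('t18',q))]))
b=dict(np.load('top0.npz'))
df=np.abs(b['pixels'].astype(int)-t['pixels']).sum(2)
for n,(u,v) in dict(rack=(267,128),carton=(281,278),bottle=(150,170)).items(): print(n,df[v-12:v+12,u-12:u+12].mean())
E
```

```text
t 23.4 tcp [0.5605 0.136  0.1907] w 0.0005 F [ 0.49 -0.57 -0.1 ] q [ 0.14  0.15  1.33 -0.    1.66 -1.27]
x [-0.    -0.002 -1.   ]
jaw deg 80.65121220040648
expect [ 0.514621 -0.150193]
 caps 10 centre [ 0.5144 -0.1513  0.0527] res 0.0027 yaw cand [ -9.5  26.5 -45.5]
 caps 10 centre [ 0.5155 -0.1489  0.0522] res 0.0006 yaw cand [ -9.3  26.7 -45.3]
rim plane [-0.00019643  0.00613764  0.04681557] 677
gate-to-shaft use wheel centre
rack 110.71875
carton 199.80208333333334
bottle 76.34375
```

View pics/z18.png

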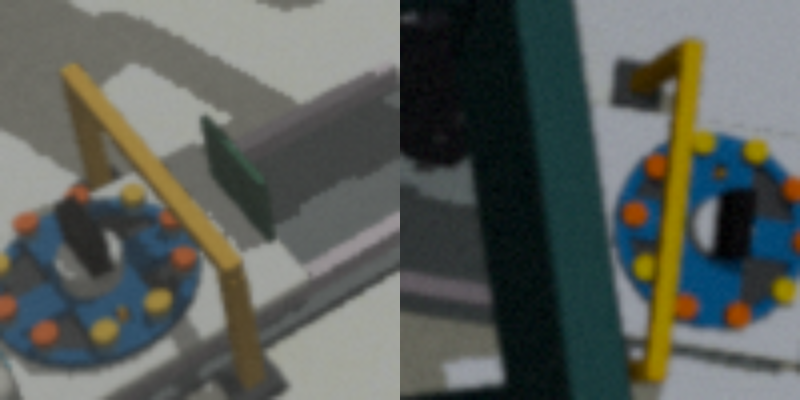

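View pics/t18.png

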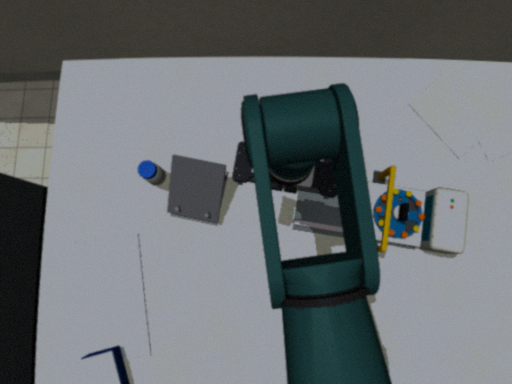

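View pics/s18.png

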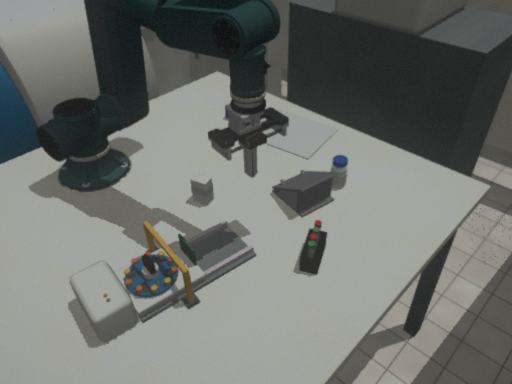

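The bystanders are at the same pixels as at the start: carton (202,188), rack (314,248), bottle (340,168). The carousel is at (152,272), past the gate, and the robot is clear, so I hand in.

```bash
python3 - <<'E'
from bench import robot
print(robot.close_job())
E
```

```text
the job is handed in; nothing more can be done
None
```

I took the carousel off its stand and lowered it, held, over the shaft and pin until it was fully home. Then I let go and pushed the tray in to its stop. The job was handed in at about 23.5 s of the 48 s, and no verdict was reported.

The tool could not tilt, so I first pressed the carousel flat on free table and regripped it on centre before carrying it to the tray.

**Seating:** before the push, the grip bar's top was at 94 mm as expected, the rim was level to about 0.005 rad, and the pin showed in its slot. The seat took the load at about +7 N.

**Tray:** it stopped moving while the push force rose to 20 N. The camera puts it about 139 mm in; the least allowed is 135 mm.

**After the push:** the carousel's yaw measured -9.3° to -9.5° against the tray's -9.3°, and the rim was level to about 0.006 rad. I felt no force spike as it passed the bar, but I only read forces at the end of each move.

**Camera disagreement:** the two cameras differ by about 2.6 mm on the carousel's final centre, roughly the stated 2 mm calibration error. Both are within about 1.6 mm of where it should be.

**Bystanders:** the rack, carton and bottle show at their starting pixels in the last scene picture. The image-difference check on them in the top picture was no use, because the arm covered the rack and carton there. That check is by eye only.

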